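Light the wire post and hold the foam cutter's tension arm at its stop

ROBOT

A 7-joint arm with a two-finger parallel gripper is mounted at the origin on the work surface. World frame = base frame: x ahead of the robot, y to its left, z up, the work surface at z = 0. Lengths are in m, angles in rad, forces in N, time in s.
With the tool pointing down it reaches from about 0.425 to 0.8 m from the base axis. Payload 8.3 kg.
Tool frame: the origin (TCP) lies at the very end of the fingers, on their centre line; the grasp point (between the pads) lies 19 mm behind it; z points along the fingers, y is the direction in which the jaws open and shut (so a half turn about z gives the same grasp; the last joint's range is limited). The gripper opens to 85 mm and grips with 20 to 120 N. Pads are 22 mm wide; open, the fingers measure 114 mm over their backs; the gripper's body (76 mm by 85 mm) begins 54 mm behind the grasp point. The pads swing forward as they close: fully open they stand 13 mm farther back than shut.
Start: joints at [1.251, 0.383, 0.016, 1.37, -0.006, 1.388, -0.046], TCP at [0.159, -0.604, 0.231] pointing down, gripper open.
Joint ranges: [-2.95, 2.95], [-0.25, 2.06], [-1.52, 1.56], [0.18, 2.33], [-1.44, 4.58], [0.02, 2.06], [-3.01, 3.01]. Speed limits (rad/s): [2.39, 2.39, 3.01, 3.01, 3.14, 3.14, 3.14].

INTERFACE

Orientations are given as a 3x3 rotation matrix whose columns are the frame's x, y, z axes.
In Python, from rig import observe, grab_frame, camera_params, job_done, look_for, trace, tip_of gives the robot as it stands. The module is installed in compiled form; this text tells all that it offers.
- The arm moves only by the tool move_arm, never from a script. Its argument "commands" is a list of rows, each a list of 7 numbers: the turn, a rotation vector about the tool's x, y, z in rad, then the shift along the tool's x, y, z in cm, then the finger opening in cm, from 0 to 8.54. In form: [[rx, ry, rz, dx, dy, dz, jaw], ...]. A call has 1 to 20 rows; each row is the pose to reach, as a shift and turn from the pose commanded when the call began, along the tool's axes at that moment; what a row does not reach only later rows make up. A row lasts 1/12 s, in which the tool goes at most 41.7 mm and 7.16 degrees, less where a joint would pass 70% of its speed; a pose out of reach is approached as far as the arm can. A call with a gripper value outside its range is refused whole. The fingers move at their own pace and stop on an object; "grip_force" is the grip in N (left out, the last holds). Time passes only in rows, so rows that repeat a pose let the fingers close. It gives the time, the measured TCP pose, the force and the opening at its end, in the units of the state.
- observe(): the state, without advancing time (a new reading comes with each control period).
- grab_frame(name): name is "side" or "top"; returns the picture (480x640x3 uint8, red, green, blue); there is no depth.
- camera_params(name): a dict with "intrinsics" (3x3 intrinsics, pixels), "extrinsics" (4x4, takes a point from camera to world coordinates). Camera axes: x right, y down, z forward; pixel columns grow to the right and rows downward; lengths in m; the calibration is good to about 2 mm. A picture is of the moment at which its call begins. camera_params takes no time and is no camera call.
- job_done(): hands the job in, once; it reports no verdict.
Trained networks look in the newest picture that a camera, given by its name, has taken for a name from the list of things; names that differ only in an ending like _2 or _b are one class to them, and where a whole thing is asked for, a point or a joint stands for the part that bears it (a point fixed in the world has none). Each returns a list of dicts, best first, with "p" (0 to 1); they miss things now and then, are a little off and sometimes report something else, mostly with a low value. They report only what shows in the picture. A call takes as long as a camera call. They do not tell look-alikes from the thing itself.
- look_for(camera, thing): "bbox" ([centre column, centre row, width, height] in pixels, round what is visible of it).
- trace(camera, thing): "region" (480x640 bool, what is visible of it) and "bbox" ([centre column, centre row, width, height] in pixels, round what is visible of it).
- tip_of(camera, thing): "point" ([column, row] in pixels: a listed point, or the origin of a listed thing).
The state is a dict: "time_s": time; "qpos": joint angles; "qvel": joint speeds; "joint_torque": joint torques, N m; "tcp_pos": TCP position; "tool_rot": TCP orientation; "force": force on the tool from outside, world axes, zero at the start; "torque": the same for the moment, N m; "gripper_width": finger opening in m.
Only numpy, scipy, OpenCV 4.12 (cv2) and the standard library are available. Lean on these libraries where they do the work, as an engineer would, in place of code of your own. Each camera call takes 0.05 s, during which the arm holds its last target.

TASK

I am about to fit a new wire to the foam cutter. First turn and tilt the bench lamp by its ball handle so that it points straight at the wire post, leave it like that, then swing the spring-loaded tension arm forward (towards the wire post) right up to its stop and keep it there: finish while still holding the arm against its spring with the gripper, do not let go. Leave the other things on the bench where they are.

Things in the scene. Friction and masses are not known exactly. Their poses are not given: they have to be found in the camera images.
- tensioner: The foam cutter's tensioner, screwed to the bench: a white board 320 x 140 x 18 mm carrying, near its rear end, an upright aluminium hanger plate (8 mm thick, 64 mm wide, top about 92 mm above the bench, stop-pin lugs up to about 120 mm) with a dark round pivot body, and a spring-loaded steel arm. Origin on the bench right under the arm's pivot; x points forward (to the wire post), y along the pivot axis (to the hanger plate), z up. The board reaches from x = -110 to +210 mm.
- tension_pivot (a point): Centre of the tension arm's hinge, 70 mm above the bench; does not move. The hinge axis is the tensioner's y axis. The arm swings in the plane y = 0, 24 mm from the middle of the hanger plate.
- tension_tip (a point): Centre of the black barrel at the free end of the tension arm, 110 mm from tension_pivot. The barrel is 30 mm in diameter and 18 mm long along the hinge axis (y), with a steel hub (12 mm in diameter) that stands out 4 mm at either end, 26 mm over both; the hub ends can be pinched from above; the arm behind it is a flat steel bar 13 x 8 mm. At rest the arm leans 0.85 rad back from vertical (tip about 143 mm above the bench, 83 mm behind the pivot).
- tension_arm (a joint): Angle of the tension arm, rad: 0 at rest against the rear pin, growing as the arm swings up and forward, 1.25 at the forward stop pin (arm then leans 0.40 rad forward of vertical, tip about 171 mm above the bench and 43 mm ahead of the pivot). A spring pulls it back all the time: about 2 N at the tip at rest, 6 N at the stop.
- wire_post (a point): Middle of the dark round head (30 mm wide, 12 mm thick) on the short upright steel wire post on the white board, 160 mm ahead of tension_pivot and 60 mm above the bench; does not move.
- lamp_pivot (a point): Where the lamp's swivel and tilt axes cross, in the middle of the lamp head, 200 mm above the bench; does not move. The lamp is a fixed round foot (100 mm wide) with a thin post, a yoke that swivels about the vertical and a flat grey head (110 mm wide, 58 mm high, 26 mm thick). Both joints are stiff (about 1.5 N at the ball handle moves them) and stay where they are left.
- lamp_ball (a point): Centre of the black ball (26 mm in diameter) at the end of the thin straight rod (8 mm thick) that sticks out behind the lamp head: 110 mm from lamp_pivot, exactly opposite to the direction the lamp shines. Moving this ball, pinched from above, swivels and tilts the head.
- lamp_face (a point): Centre of the lamp's white front face, 18 mm in front of lamp_pivot. Its x axis is the direction the lamp shines, y runs along the width of the head.
- lamp_swivel (a joint): Swivel of the lamp about the vertical, rad, anticlockwise from above positive, limits -1.7 to 1.7.
- lamp_tilt (a joint): Tilt of the lamp head, rad: 0 shines level, positive shines downwards (ball handle up), limits -0.6 to 0.9.
- arch: Loose white plaster arch, 36 x 106 x 78 mm, to be left alone; origin under its centre.
- jar: Loose paint jar, 56 mm in diameter, 60 mm tall, to be left alone; origin under its centre.
- brush: Loose paint brush lying on the bench, 180 mm long, to be left alone.
- offcut: Loose white offcut block, 90 x 50 x 35 mm, to be left alone; origin under its centre.
There are look-alikes about, which are no part of the job. Of the things that look like the part that bears lamp_pivot, the middle-sized one is meant.

How it is judged:
By the outcome, as a careful person would: the job done as asked, in the order asked, and still so for the second after the job is handed in, while the arm keeps its last pose, push and grip.
It also fails if it takes over 51 s, if anything falls off the work surface, if the arm or the gripper's body presses on something with over 40 N, if the wrist force passes 120 N, or if a joint passes its speed limit or range.

## Working session

There is one attempt and no reset: what is moved stays moved. The work goes in short steps, Python scripts to look and compute and a tool call to move; the robot and the scene stay as the last step left them, time stands still between calls to the robot, and variables do not carry over. Pictures are saved under pics/ and viewed, and the job is handed in when it is done.

Besides the shell and the picture viewer there is one more tool, called after "Request:" by a JSON object that holds its "name" and its "arguments", one argument or row to a line. move_arm: Moves the arm, as the interface text tells. Its arguments: {"type":"object","properties":{"commands":{"type":"array"},"grip_force":{"type":"number"}},"required":["commands"]}

```bash
mkdir -p pics
python3 - <<'E'
from rig import *
import cv2
for n in("side","top"):
    f=grab_frame(n); cv2.imwrite(f"pics/{n}0.png",f[:,:,::-1])
    for t in["lamp_ball","lamp_pivot","lamp_face","tension_tip","tension_pivot","wire_post"]:
        print(n,t,[(round(d['p'],2),[round(float(x)) for x in d['point']]) for d in tip_of(n,t)][:4])
s=observe();print(s)
E
```

```text
side lamp_ball [(0.83, [318, 242]), (0.6, [450, 358]), (0.56, [442, 167])]
side lamp_pivot [(0.96, [333, 259]), (0.68, [276, 185]), (0.65, [480, 194])]
side lamp_face [(0.91, [285, 190]), (0.87, [490, 198]), (0.68, [336, 264])]
side tension_tip [(0.62, [307, 357]), (0.4, [279, 191])]
side tension_pivot [(0.83, [362, 379])]
side wire_post [(0.92, [449, 360]), (0.57, [203, 275])]
top lamp_ball [(0.94, [310, 253]), (0.88, [291, 118])]
top lamp_pivot [(0.82, [244, 277]), (0.8, [350, 251]), (0.57, [358, 110]), (0.18, [251, 360])]
top lamp_face [(0.94, [255, 276]), (0.92, [352, 248]), (0.64, [195, 274]), (0.61, [369, 115])]
top tension_tip [(0.8, [456, 291]), (0.51, [254, 276])]
top tension_pivot [(0.74, [443, 260])]
top wire_post [(0.9, [430, 193])]
{'time_s': 0.7, 'qpos': array([ 1.25110167,  0.38335165,  0.0164066 ,  1.37009758, -0.00632868,
        1.38825739, -0.04653518]), 'qvel': array([ 1.13715735e-03, -1.20389102e-03, -3.13775035e-04,  1.80401402e-04,
        6.45170966e-04, -9.58617968e-05, -7.65559106e-04]), 'joint_torque': array([ 9.23292937e-04, -6.27156115e+01,  8.43015108e-01, -3.72013807e+01,
        1.64118171e-02,  2.65142189e-03,  7.10695008e-05]), 'tcp_pos': array([ 0.15877979, -0.60445705,  0.23131066]), 'tool_rot': array([[ 9.67209130e-01,  2.53981290e-01,  6.40887793e-05],
       [ 2.53981284e-01, -9.67209129e-01,  8.69068087e-05],
       [ 8.40599557e-05, -6.77797083e-05, -9.99999994e-01]]), 'force': array([ 0.76961484, -0.40963777, -0.305167  ]), 'torque': array([-0.02697024,  0.01114546,  0.02071242]), 'gripper_width': 0.08495263877007438}
```

View pics/side0.png

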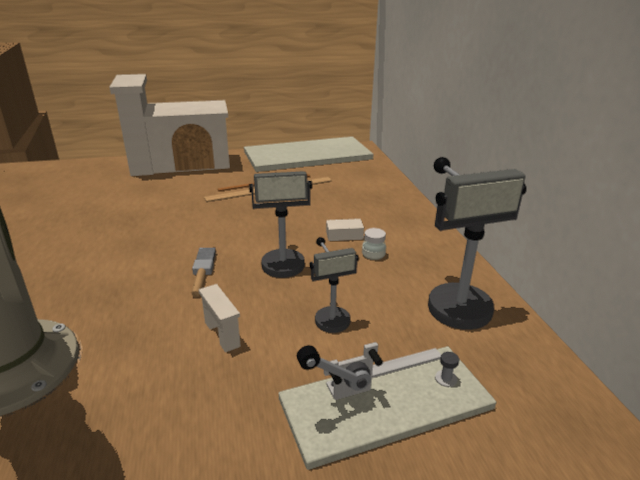

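View pics/top0.png

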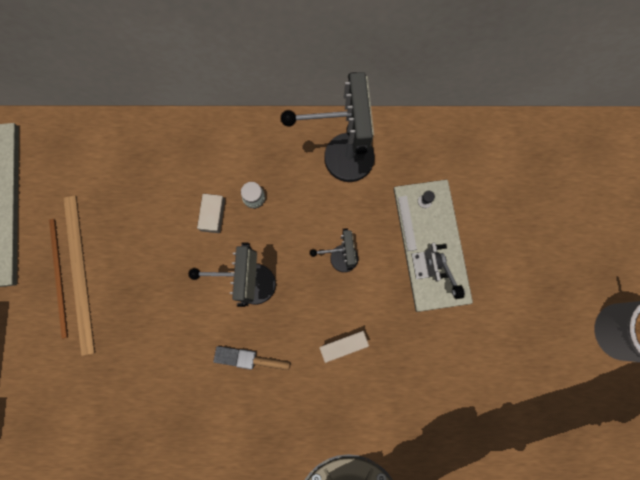

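Run:
```python
from rig import *
import numpy as np
np.set_printoptions(precision=4,suppress=True)
for n in("side","top"):
    p=camera_params(n);print(n,p["intrinsics"],p["extrinsics"])
```

```text
side [[502.6941   0.     323.131 ]
 [  0.     502.6941 245.1558]
 [  0.       0.       1.    ]] [[ 0.9748 -0.1001  0.1992  0.3846]
 [-0.2225 -0.495   0.8399 -0.7518]
 [ 0.0145 -0.8631 -0.5048  0.6302]
 [ 0.      0.      0.      1.    ]]
top [[466.5789   0.     322.8447]
 [  0.     466.5789 246.7301]
 [  0.       0.       1.    ]] [[-0.0054 -0.9834  0.1814  0.401 ]
 [-0.9999  0.0029 -0.0137  0.0721]
 [ 0.013  -0.1814 -0.9833  1.1566]
 [ 0.      0.      0.      1.    ]]
```

```bash
cat > h.py <<'E'
from rig import *
import numpy as np, cv2
np.set_printoptions(precision=4,suppress=True)
def ray(n,px):
    p=camera_params(n);K=p["intrinsics"];E=p["extrinsics"]
    d=E[:3,:3]@np.linalg.solve(K,[px[0],px[1],1.]);return E[:3,3],d
def onz(n,px,z):
    o,d=ray(n,px);return o+d*(z-o[2])/d[2]
def tri(ps):
    A=np.zeros((3,3));b=np.zeros(3)
    for n,px in ps:
        o,d=ray(n,px);d=d/np.linalg.norm(d);M=np.eye(3)-np.outer(d,d);A+=M;b+=M@o
    x=np.linalg.solve(A,b);return x
def proj(n,X):
    p=camera_params(n);K=p["intrinsics"];E=p["extrinsics"]
    c=E[:3,:3].T@(np.asarray(X)-E[:3,3]);u=K@c;return u[:2]/u[2]
E
python3 - <<'E'
from h import *
for a,b in [("foot",("top",(257,285),.012)),("pivot",("top",(244,277),.2)),("foot side",("side",(283,262),.015)),("pivot side",("side",(279,187),.2)),("ball",("top",(194,274),.2)),("post",("top",(430,195),.066)),("post side",("side",(449,359),.066)),("tp",("top",(443,260),.07)),("tip",("top",(457,292),.143)),("tipside",("side",(307,357),.143)),("tpiv side",("side",(358,377),.07))]:
    print(a,onz(*b))
print(tri([("top",(457,292)),("side",(308,357))]))
print(tri([("top",(428,196)),("side",(449,360))]))
for n,c in(("side",[(240,150,90,140),(270,330,230,130)]),("top",[(180,230,110,90),(380,170,100,150)])):
    im=cv2.imread(f"pics/{n}0.png")
    o=[cv2.resize(im[y:y+h,x:x+w],(400,int(h*400/w)),interpolation=cv2.INTER_CUBIC) for x,y,w,h in c]
    H=max(i.shape[0] for i in o);o=[cv2.copyMakeBorder(i,0,H-i.shape[0],0,0,0) for i in o]
    cv2.imwrite(f"pics/c_{n}.png",np.hstack(o)[:600])
for n in("side","top"):
    for t in["lamp_pivot"]:
        for d in trace(n,t): print(n,t,round(d['p'],2),np.round(d['bbox']))
E
```

```text
foot [0.5172 0.2182 0.012 ]
pivot [0.5147 0.2212 0.2   ]
foot side [0.5204 0.2156 0.015 ]
pivot side [0.5172 0.2191 0.2   ]
ball [0.5213 0.3239 0.2   ]
post [ 0.7295 -0.2047  0.066 ]
post side [ 0.7253 -0.2074  0.066 ]
tp [ 0.5687 -0.227   0.07  ]
tip [ 0.4868 -0.2338  0.143 ]
tipside [ 0.4864 -0.2369  0.143 ]
tpiv side [ 0.5692 -0.2188  0.07  ]
[ 0.4876 -0.2346  0.1406]
[ 0.7293 -0.2017  0.0578]
side lamp_pivot 0.92 [337. 285.  49. 101.]
side lamp_pivot 0.79 [282. 224.  65. 108.]
side lamp_pivot 0.76 [475. 243.  98. 169.]
side lamp_pivot 0.32 [219. 318.  38.  66.]
top lamp_pivot 0.89 [335. 250.  50.  43.]
top lamp_pivot 0.66 [233. 275.  86.  67.]
```

View pics/c_side.png

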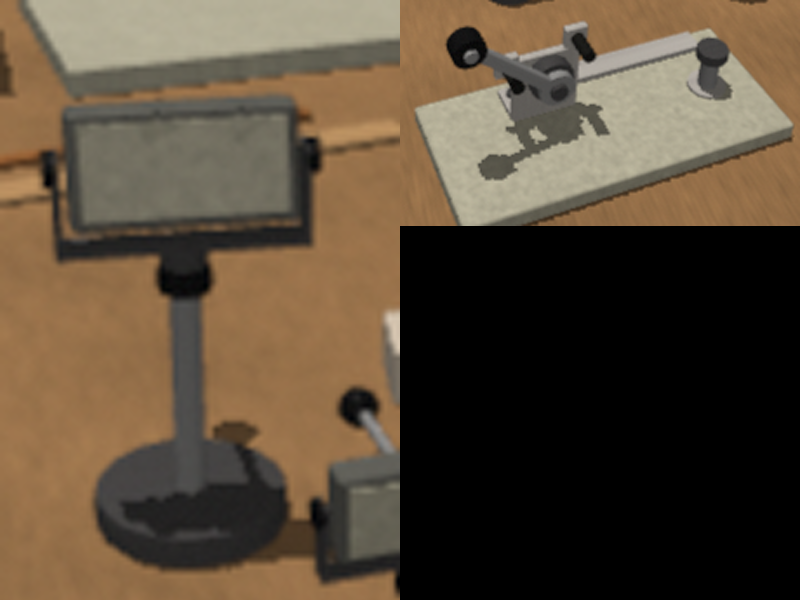

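View pics/c_top.png

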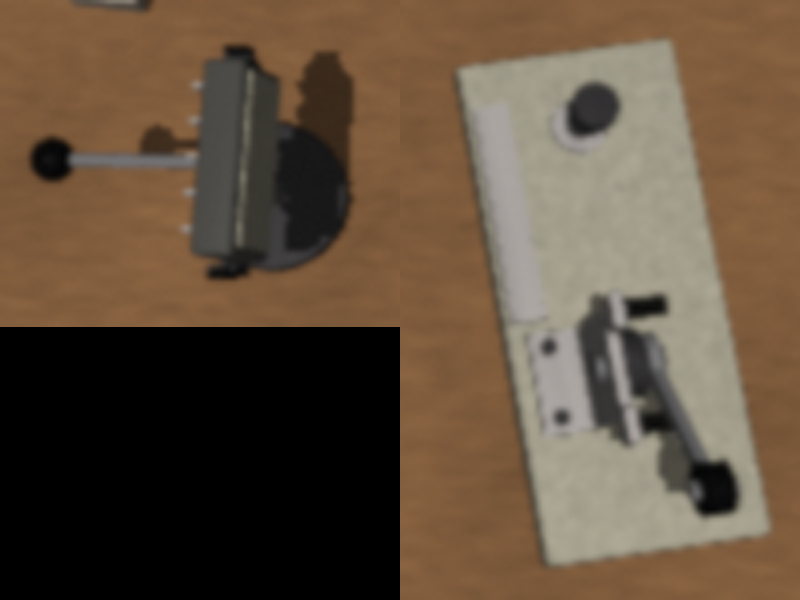

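Run:
```python
from h import *
from scipy.optimize import least_squares
obs=[("top",(457.8,291.5),(-.0826,0,.1426)),("side",(308,357),(-.0826,0,.1426)),("top",(429.5,196),(.16,0,.06)),("side",(449.5,360),(.16,0,.06))]
def f(p):
    c,s=np.cos(p[2]),np.sin(p[2]);r=[]
    for n,px,X in obs:
        W=[p[0]+c*X[0]-s*X[1],p[1]+s*X[0]+c*X[1],X[2]];r+=list(proj(n,W)-px)
    return r
r=least_squares(f,[.57,-.22,.13]);print("tens",r.x,r.fun)
cs=[onz("top",p,.018)[:2] for p in[(394.5,187),(417,311.2),(447.5,180),(472.5,303.7)]]
for a,b in((0,1),(2,3)):
    d=cs[a]-cs[b];print(np.hypot(*d),np.arctan2(d[1],d[0]))
c,s=np.cos(r.x[2]),np.sin(r.x[2])
for k in cs: d=k-r.x[:2];print(c*d[0]+s*d[1],-s*d[0]+c*d[1])
# lamp ball
piv=np.array([.5175,.218,.2])
o,d=ray("top",(180+52/400*110,230+160/400*110));d/=np.linalg.norm(d)
m=o-piv;b=m@d;cc=m@m-.11**2;D=b*b-cc
for t in(-b-np.sqrt(max(D,0)),-b+np.sqrt(max(D,0))):print("ball",o+t*d,o+t*d-piv,D)
print(proj("top",piv),proj("side",piv),proj("top",[*piv[:2],.012]),proj("side",[*piv[:2],.012]))
```

```text
tens [ 0.5699 -0.2254  0.1318] [ 0.245  -0.0248  0.0334 -0.2532 -0.1823  0.0924 -0.0072  0.1972]
0.31700592174687514 0.14007857541434696
0.3179909217299775 0.13927227372955472
0.2065342673281183 0.07175470056397032
-0.11046070931230012 0.06912046304117435
0.20692231255973695 -0.06599282733775103
-0.11105965728181871 -0.06837886136196021
ball [0.513  0.306  0.2658] [-0.0045  0.088   0.0658] 0.0017275522771423857
ball [0.523 0.327 0.186] [ 0.0055  0.109  -0.014 ] 0.0017275522771423857
[245.595  275.6255] [279.1952 187.1903] [257.0776 284.8605] [281.6228 262.7035]
```

Run:
```python
from h import *
for X in([.513,.306,.2658],[.523,.327,.186],[.519,.318,.235]):print(proj("side",X),proj("top",X))
im=cv2.imread("pics/side0.png");cv2.imwrite("pics/c2.png",cv2.resize(im[150:230,230:330],None,fx=7,fy=7,interpolation=cv2.INTER_CUBIC))
piv=np.array([.517,.2182,.2])
# head face corners px predicted for tilts; face 110x58, yaw from ball dir
for n in("side",):
  for til in(-.3,-.13,0,.64):
    for yaw in(-1.62,-1.5):
      f=np.array([np.cos(yaw)*np.cos(til),np.sin(yaw)*np.cos(til),-np.sin(til)]);l=np.array([-np.sin(yaw),np.cos(yaw),0]);u=np.cross(f,l)
      print(til,yaw,[np.round(proj(n,piv+.018*f+a*.05*l+b*.024*u)).astype(int).tolist() for a,b in((1,1),(1,-1),(-1,-1),(-1,1))])
```

```text
[270.2522 143.5536] [194.31  273.995]
[274.6897 173.7665] [194.2864 274.0091]
[272.7343 154.9344] [192.3752 272.9341]
-0.3 -1.62 [[303, 175], [304, 198], [256, 201], [255, 178]]
-0.3 -1.5 [[303, 174], [305, 197], [258, 202], [256, 179]]
-0.13 -1.62 [[303, 177], [304, 199], [256, 202], [255, 180]]
-0.13 -1.5 [[304, 176], [305, 198], [258, 203], [256, 181]]
0 -1.62 [[304, 179], [304, 200], [256, 203], [255, 181]]
0 -1.5 [[304, 177], [304, 198], [258, 204], [256, 182]]
0.64 -1.62 [[304, 188], [303, 199], [256, 202], [256, 190]]
0.64 -1.5 [[305, 186], [302, 198], [256, 203], [258, 191]]
```

View pics/c2.png

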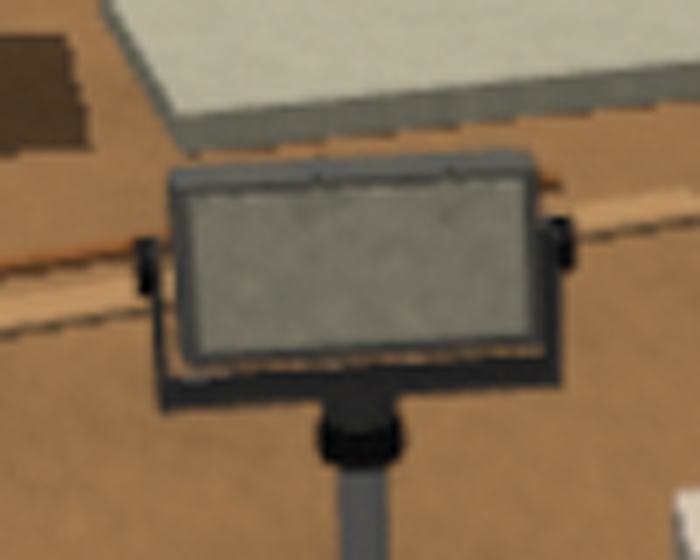

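```bash
cat >> h.py <<'E'
from scipy.spatial.transform import Rotation as R
def rows(wps,jaw,step=.035,rstep=.11,start=None):
    """wps: list of (pos,yaw of tool x); vertical tool"""
    s=observe();p0=s["tcp_pos"];T0=s["tool_rot"]
    p=p0.copy();y=np.arctan2(T0[1,0],T0[0,0]);out=[];P=[]
    for q,yy in wps:
        q=np.array(q);dy=(yy-y+np.pi)%(2*np.pi)-np.pi
        n=max(1,int(np.ceil(max(np.linalg.norm(q-p)/step,abs(dy)/rstep))))
        for k in range(1,n+1): P.append((p+(q-p)*k/n,y+dy*k/n))
        p,y=q,y+dy
    for q,yy in P:
        c,sn=np.cos(yy),np.sin(yy);Rw=np.array([[c,sn,0],[sn,-c,0],[0,0,-1.]])
        rv=R.from_matrix(T0.T@Rw).as_rotvec();d=T0.T@(q-p0)*100
        out.append([round(float(v),3) for v in rv]+[round(float(v),2) for v in d]+[jaw])
    print(len(out));print(out)
E
python3 - <<'E'
from h import *
rows([((.40,-.44,.32),.45),((.53,-.1,.33),1.1),((.50,.19,.33),1.5)],6.0,step=.041)
E
```

```text
25
[[-0.0, -0.0, -0.024, 3.44, -1.22, -1.11, 6.0], [-0.0, -0.0, -0.048, 6.88, -2.44, -2.22, 6.0], [-0.0, -0.0, -0.072, 10.32, -3.67, -3.33, 6.0], [-0.0, -0.0, -0.097, 13.75, -4.89, -4.43, 6.0], [-0.0, -0.0, -0.121, 17.19, -6.11, -5.54, 6.0], [-0.0, -0.0, -0.145, 20.63, -7.33, -6.65, 6.0], [-0.0, -0.0, -0.169, 24.07, -8.56, -7.76, 6.0], [-0.0, -0.0, -0.193, 27.51, -9.78, -8.87, 6.0], [-0.0, -0.0, -0.265, 29.87, -13.07, -8.98, 6.0], [-0.0, -0.0, -0.338, 32.22, -16.35, -9.09, 6.0], [-0.0, -0.0, -0.41, 34.58, -19.64, -9.2, 6.0], [-0.0, -0.0, -0.482, 36.94, -22.93, -9.31, 6.0], [-0.0, -0.0, -0.554, 39.29, -26.21, -9.42, 6.0], [-0.0, -0.0, -0.627, 41.65, -29.5, -9.53, 6.0], [-0.0, -0.0, -0.699, 44.01, -32.79, -9.64, 6.0], [-0.0, -0.0, -0.771, 46.36, -36.08, -9.75, 6.0], [-0.0, -0.0, -0.843, 48.72, -39.36, -9.86, 6.0], [-0.0, -0.0, -0.893, 49.28, -42.96, -9.86, 6.0], [-0.0, -0.0, -0.943, 49.84, -46.57, -9.86, 6.0], [-0.0, -0.0, -0.993, 50.39, -50.17, -9.86, 6.0], [-0.0, -0.0, -1.043, 50.95, -53.77, -9.86, 6.0], [-0.0, -0.0, -1.093, 51.51, -57.37, -9.86, 6.0], [-0.0, -0.0, -1.143, 52.07, -60.97, -9.86, 6.0], [-0.0, -0.0, -1.193, 52.63, -64.57, -9.86, 6.0], [-0.0, -0.0, -1.243, 53.18, -68.17, -9.86, 6.0]]
```

Request:
{"name": "move_arm", "arguments": {
  "commands": [
    [0,0,-0.02,3.4,-1.2,-1.1,6],
    [0,0,-0.05,6.9,-2.4,-2.2,6],
    [0,0,-0.07,10.3,-3.7,-3.3,6],
    [0,0,-0.1,13.8,-4.9,-4.4,6],
    [0,0,-0.12,17.2,-6.1,-5.5,6],
    [0,0,-0.15,20.6,-7.3,-6.7,6],
    [0,0,-0.17,24.1,-8.6,-7.8,6],
    [0,0,-0.19,27.5,-9.8,-8.9,6],
    [0,0,-0.27,29.9,-13.1,-9,6],
    [0,0,-0.34,32.2,-16.4,-9.1,6],
    [0,0,-0.41,34.6,-19.6,-9.2,6],
    [0,0,-0.48,36.9,-22.9,-9.3,6],
    [0,0,-0.55,39.3,-26.2,-9.4,6],
    [0,0,-0.63,41.7,-29.5,-9.5,6],
    [0,0,-0.7,44,-32.8,-9.6,6],
    [0,0,-0.77,46.4,-36.1,-9.8,6],
    [0,0,-0.84,48.7,-39.4,-9.9,6],
    [0,0,-0.89,49.3,-43,-9.9,6],
    [0,0,-0.94,49.8,-46.6,-9.9,6],
    [0,0,-0.99,50.4,-50.2,-9.9,6]
  ]
}}

```text
time_s: 2.47
tcp_pos: [0.5184, 0.0109, 0.3304]
tool_rot: [[0.316, 0.949, 0.0], [0.949, -0.316, 0.0], [0.0, 0.0, -1.0]]
force: [1.5, 0.8, -0.1]
gripper_width: 0.06
```

Run:
```python
from h import *
rows([((.50,.19,.33),1.45),((.522,.326,.30),1.52),((.522,.326,.230),1.52)],5.5,step=.041)
```

```text
11
[[0.0, -0.0, -0.04, 3.28, -1.48, 0.01, 5.5], [0.0, -0.0, -0.08, 6.56, -2.96, 0.02, 5.5], [0.0, -0.0, -0.12, 9.85, -4.44, 0.03, 5.5], [0.0, -0.0, -0.16, 13.13, -5.92, 0.03, 5.5], [0.0, -0.0, -0.2, 16.41, -7.4, 0.04, 5.5], [0.0, -0.0, -0.218, 19.81, -7.95, 0.79, 5.5], [0.0, -0.0, -0.235, 23.21, -8.5, 1.54, 5.5], [0.0, -0.0, -0.253, 26.61, -9.05, 2.29, 5.5], [0.0, -0.0, -0.27, 30.01, -9.6, 3.04, 5.5], [0.0, -0.0, -0.27, 30.01, -9.6, 6.54, 5.5], [0.0, -0.0, -0.27, 30.01, -9.6, 10.04, 5.5]]
```

Request:
{"name": "move_arm", "arguments": {
  "commands": [
    [0,0,-0.04,3.3,-1.5,0,5.5],
    [0,0,-0.08,6.6,-3,0,5.5],
    [0,0,-0.12,9.8,-4.4,0,5.5],
    [0,0,-0.16,13.1,-5.9,0,5.5],
    [0,0,-0.2,16.4,-7.4,0,5.5],
    [0,0,-0.22,19.8,-8,0.8,5.5],
    [0,0,-0.235,23.2,-8.5,1.5,5.5],
    [0,0,-0.25,26.6,-9,2.3,5.5],
    [0,0,-0.27,30,-9.6,3,5.5],
    [0,0,-0.27,30,-9.6,6.5,5.5],
    [0,0,-0.27,30,-9.6,10,5.5],
    [0,0,-0.27,30,-9.6,10,5.5]
  ]
}}

```text
time_s: 3.47
tcp_pos: [0.5205, 0.3224, 0.2228]
tool_rot: [[0.052, 0.999, -0.009], [0.999, -0.052, -0.006], [-0.006, -0.009, -1.0]]
force: [0.4, -1.5, -2.1]
gripper_width: 0.0551
```

Run:
```python
from h import *
for n in("side","top"):cv2.imwrite(f"pics/{n}1.png",grab_frame(n)[:,:,::-1])
a=cv2.imread("pics/side1.png")[60:300,150:400];b=cv2.imread("pics/top1.png")[180:380,130:330]
a=cv2.resize(a,(400,384));b=cv2.resize(b,(400,400))[:384]
cv2.imwrite("pics/c3.png",np.hstack([a,b]))
rows([((.522,.326,.167),1.52)],5.5)
```

```text
2
[[-0.002, 0.002, -0.002, 0.15, -0.06, 3.15, 5.5], [-0.002, 0.002, -0.004, 0.29, -0.11, 6.31, 5.5]]
```

View pics/c3.png

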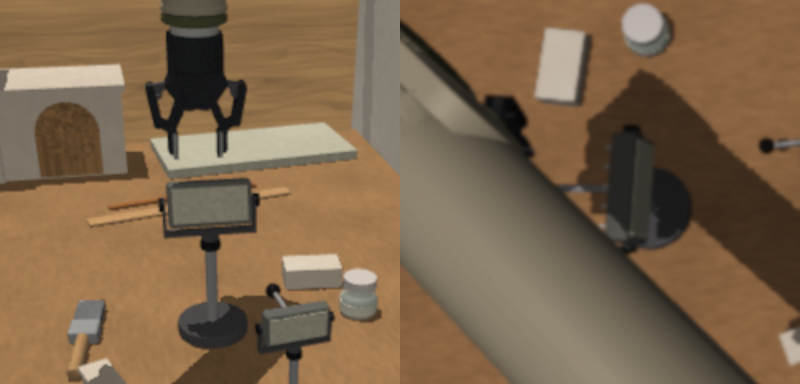

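Request:
{"name": "move_arm", "arguments": {
  "commands": [
    [0,0,0,0.1,0,1.6,5.5],
    [0,0,0,0.2,-0.1,3.2,5.5],
    [0,0,0,0.3,-0.1,4.8,5.5],
    [0,0,0,0.3,-0.1,6.3,5.5],
    [0,0,0,0.3,-0.1,6.3,5.5],
    [0,0,0,0.3,-0.1,6.3,4],
    [0,0,0,0.3,-0.1,6.3,3],
    [0,0,0,0.3,-0.1,6.3,2.2],
    [0,0,0,0.3,-0.1,6.3,2],
    [0,0,0,0.3,-0.1,6.3,2],
    [0,0,0,0.3,-0.1,6.3,2],
    [0,0,0,0.3,-0.1,6.3,2]
  ],
  "grip_force": 30
}}

```text
time_s: 4.57
tcp_pos: [0.5229, 0.3271, 0.1679]
tool_rot: [[0.054, 0.999, 0.001], [0.999, -0.054, 0.0], [0.0, 0.001, -1.0]]
force: [2.2, -0.1, 1.0]
gripper_width: 0.0233
```

Run:
```python
from h import *
s=observe();print(s["tcp_pos"],s["force"],s["gripper_width"])
for n in("side","top"):cv2.imwrite(f"pics/{n}2.png",grab_frame(n)[:,:,::-1])
a=cv2.imread("pics/side2.png")[100:280,200:400];b=cv2.imread("pics/top2.png")[180:360,130:330]
cv2.imwrite("pics/c4.png",np.hstack([cv2.resize(a,(400,360)),cv2.resize(b,(400,360))]))
```

```text
[0.5229 0.3271 0.1679] [ 2.2042 -0.0598  1.0372] 0.023299417604504408
```

View pics/c4.png

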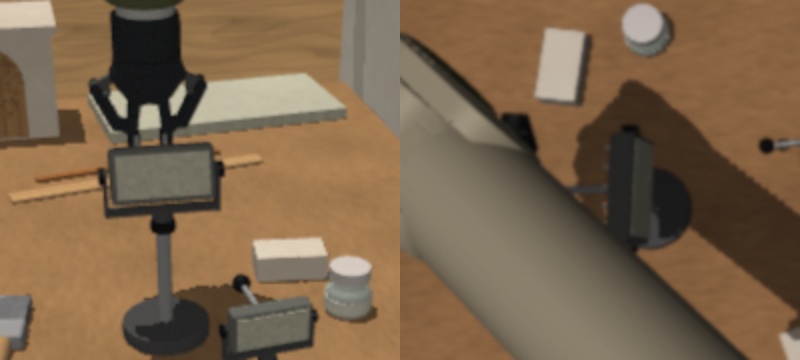

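Request:
{"name": "move_arm", "arguments": {
  "commands": [
    [0,0,0,0,0,0,2],
    [0,0,0,0,0,0,2]
  ]
}}

```text
time_s: 4.83
tcp_pos: [0.5226, 0.3269, 0.1674]
tool_rot: [[0.054, 0.999, 0.0], [0.999, -0.054, -0.0], [-0.0, 0.0, -1.0]]
force: [3.2, -0.6, 2.5]
gripper_width: 0.0236
```

Run:
```python
from h import *
piv=np.array([.517,.2182,.2]);w=[]
for k in range(1,13):
    t=k/12;y=1.519+t*(2.035-1.519);e=-.13+t*(.2884+.13)
    p=piv+.11*np.array([np.cos(y)*np.cos(e),np.sin(y)*np.cos(e),np.sin(e)])-[0,0,.019]
    w.append((p,y))
print(w[-1]);rows(w,2.0)
```

```text
(array([0.4698, 0.3125, 0.2123]), 2.035)
12
[[0.0, 0.0, -0.045, 0.05, -0.46, -0.32, 2.0], [0.0, 0.0, -0.088, 0.05, -0.94, -0.7, 2.0], [0.0, 0.0, -0.131, 0.01, -1.41, -1.08, 2.0], [0.0, 0.0, -0.174, -0.05, -1.88, -1.47, 2.0], [0.0, 0.0, -0.217, -0.16, -2.34, -1.85, 2.0], [0.0, 0.0, -0.26, -0.29, -2.79, -2.23, 2.0], [0.0, 0.0, -0.303, -0.46, -3.23, -2.62, 2.0], [0.0, 0.0, -0.346, -0.66, -3.66, -3.0, 2.0], [0.0, 0.0, -0.389, -0.88, -4.07, -3.37, 2.0], [0.0, 0.0, -0.432, -1.14, -4.47, -3.75, 2.0], [0.0, 0.0, -0.475, -1.42, -4.84, -4.12, 2.0], [0.0, 0.0, -0.518, -1.73, -5.19, -4.49, 2.0]]
```

Request:
{"name": "move_arm", "arguments": {
  "commands": [
    [0,0,-0.045,0.05,-0.46,-0.32,2],
    [0,0,-0.09,0.05,-0.94,-0.7,2],
    [0,0,-0.13,0,-1.4,-1.1,2],
    [0,0,-0.175,-0.05,-1.9,-1.5,2],
    [0,0,-0.22,-0.15,-2.3,-1.85,2],
    [0,0,-0.26,-0.3,-2.8,-2.2,2],
    [0,0,-0.3,-0.45,-3.2,-2.6,2],
    [0,0,-0.345,-0.65,-3.65,-3,2],
    [0,0,-0.39,-0.9,-4.05,-3.4,2],
    [0,0,-0.43,-1.15,-4.45,-3.75,2],
    [0,0,-0.475,-1.4,-4.85,-4.1,2],
    [0,0,-0.52,-1.75,-5.2,-4.5,2],
    [0,0,-0.52,-1.75,-5.2,-4.5,2],
    [0,0,-0.52,-1.75,-5.2,-4.5,2],
    [0,0,-0.52,-1.75,-5.2,-4.5,2]
  ]
}}

```text
time_s: 6.08
tcp_pos: [0.4692, 0.3122, 0.2119]
tool_rot: [[-0.448, 0.894, -0.001], [0.894, 0.448, -0.001], [-0.0, -0.001, -1.0]]
force: [-0.4, -1.8, 0.2]
gripper_width: 0.0238
```

Run:
```python
from h import *
for n in("side","top"):cv2.imwrite(f"pics/{n}3.png",grab_frame(n)[:,:,::-1])
a=cv2.imread("pics/side3.png")[130:230,220:340];b=cv2.imread("pics/top3.png")[210:310,170:290]
cv2.imwrite("pics/c5.png",np.hstack([cv2.resize(a,(400,333),interpolation=2),cv2.resize(b,(400,333),interpolation=2)]))
s=observe();print(s["tcp_pos"],s["force"],s["gripper_width"])
```

```text
[0.4693 0.3123 0.2119] [-0.4355 -2.2713 -0.5893] 0.023553734130908246
```

View pics/c5.png

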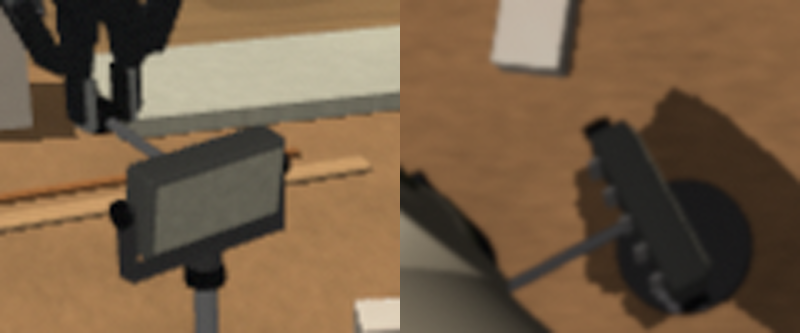

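Request:
{"name": "move_arm", "arguments": {
  "commands": [
    [0,0,0,0,0,0,3],
    [0,0,0,0,0,0,4],
    [0,0,0,0,0,0,5],
    [0,0,0,0,0,0,5.5],
    [0,0,0,0,0,-2,5.5],
    [0,0,0,0,0,-5,5.5],
    [0,0,0,0,0,-8,5.5],
    [0,0,0,0,0,-12,5.5],
    [0,0,0.1,-3,-0.5,-12,5.5],
    [0,0,0.2,-6,-1,-12,5.5],
    [0,0,0.3,-9,-2,-12,5.5],
    [0,0,0.4,-12,-3,-12,5.5],
    [0,0,0.5,-15,-4,-12,5.5],
    [0,0,0.6,-18,-5,-12,5.5],
    [0,0,0.7,-21,-6,-12,5.5],
    [0,0,0.8,-24,-6,-12,5.5],
    [0,0,0.9,-27,-6,-12,5.5],
    [0,0,1.0,-30,-6,-12,5.5],
    [0,0,1.1,-33,-5,-12,5.5],
    [0,0,1.2,-36,-4,-12,5.5]
  ]
}}

```text
time_s: 7.85
tcp_pos: [0.5962, -0.0288, 0.3328]
tool_rot: [[0.674, 0.739, 0.001], [0.739, -0.674, -0.001], [0.0, 0.001, -1.0]]
force: [-0.7, 0.4, 0.2]
gripper_width: 0.0551
```

Run:
```python
from h import *
for n in("side","top"):
    cv2.imwrite(f"pics/{n}4.png",grab_frame(n)[:,:,::-1])
    for t in["lamp_ball","lamp_face"]:
        print(n,t,[(round(d['p'],2),np.round(d['point'],1).tolist()) for d in tip_of(n,t)][:4])
a=cv2.imread("pics/side4.png")[130:230,220:340];b=cv2.imread("pics/top4.png")[210:310,170:290]
cv2.imwrite("pics/c6.png",np.hstack([cv2.resize(a,(400,333),interpolation=2),cv2.resize(b,(400,333),interpolation=2)]))
s=observe();print(s["time_s"],s["tcp_pos"],s["force"],s["gripper_width"],s["tool_rot"])
X=[.4698,.3125,.2313];print(proj("side",X),proj("top",X))
```

```text
side lamp_ball [(0.86, [320.4, 244.0]), (0.65, [251.5, 163.2]), (0.59, [440.8, 168.4])]
side lamp_face [(0.84, [287.6, 193.2]), (0.68, [336.4, 265.5]), (0.64, [489.9, 197.8]), (0.27, [373.6, 253.2])]
top lamp_ball [(0.73, [290.1, 118.8]), (0.67, [311.8, 254.1]), (0.58, [194.5, 297.3])]
top lamp_face [(0.96, [253.9, 269.6]), (0.89, [349.5, 247.6]), (0.3, [196.1, 298.2])]
8.15 [ 0.5953 -0.0257  0.3326] [-0.4125  0.1679  0.0029] 0.05494990359448239 [[ 0.6679  0.7443  0.0003]
 [ 0.7443 -0.6679  0.0008]
 [ 0.0008 -0.0003 -1.    ]]
[251.0174 158.8165] [194.5376 297.9782]
```

View pics/c6.png

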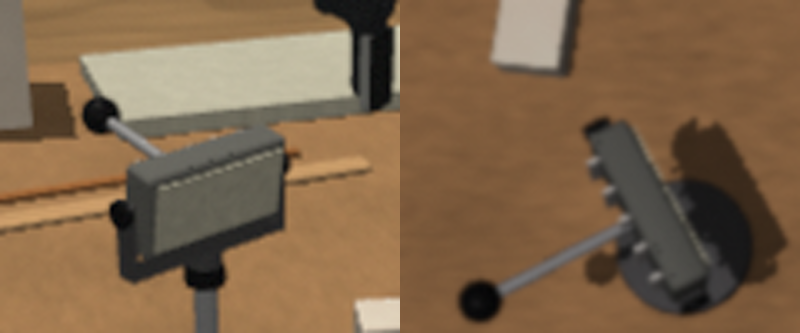

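Run:
```python
from h import *
for n,(x,y,w,h) in(("side",(235,150,30,30)),("top",(180,285,30,30))):
    g=cv2.cvtColor(cv2.imread(f"pics/{n}4.png"),cv2.COLOR_BGR2GRAY)[y:y+h,x:x+w]
    m=(g<45).astype(np.uint8);m=cv2.morphologyEx(m,cv2.MORPH_OPEN,np.ones((3,3)));k,l,st,c=cv2.connectedComponentsWithStats(m)
    print(n,[(st[i].tolist(),(c[i]+[x,y]).round(1).tolist()) for i in range(1,k)])
S,T=(249.6,164.6),(194.2,300.2)
for a,b in((S,T),((251.5,163.2),(194.5,297.3))):
    X=tri([("side",a),("top",b)]);print(X,proj("side",X)-a,proj("top",X)-b)
    for piv in([.517,.2182,.2],):
        d=np.array(piv)-X;t=np.array([.7285,-.2038,.06])-piv
        print(np.linalg.norm(d),"yaw",np.arctan2(d[1],d[0]),"tilt",np.arctan2(-d[2],np.hypot(d[0],d[1])),"want",np.arctan2(t[1],t[0]),np.arctan2(-t[2],np.hypot(t[0],t[1])))
```

```text
side [([10, 10, 10, 10, 73], [249.1, 164.0])]
top [([8, 10, 12, 11, 113], [193.5, 300.0])]
[0.4664 0.3169 0.2163] [ 0.0583 -0.0058] [-0.0055  0.0652]
0.11210398281246499 yaw -1.0965788656869344 tilt 0.14627836932436705 want -1.1062012997923854 0.2883242336053459
[0.4713 0.3156 0.2198] [ 0.3306 -0.0345] [-0.0316  0.3705]
0.1094550986154479 yaw -1.1319754623827274 tilt 0.1821452087218417 want -1.1062012997923854 0.2883242336053459
```

```bash
cat > ov.py <<'E'
from h import *
import sys
def ov(k,piv,yaw,til,out):
    f=np.array([np.cos(yaw)*np.cos(til),np.sin(yaw)*np.cos(til),-np.sin(til)]);l=np.array([-np.sin(yaw),np.cos(yaw),0]);u=np.cross(f,l)
    o=[]
    for n,(x,y,w,h) in(("side",(225,140,100,140)),("top",(180,225,100,90))):
        F=6 if n=="top" else 4
        im=cv2.resize(cv2.imread(f"pics/{n}{k}.png")[y:y+h,x:x+w],None,fx=F,fy=F,interpolation=cv2.INTER_CUBIC)
        P=lambda X:((proj(n,X)-[x,y]+.5)*F).round().astype(int)
        for z,c in((0,(0,0,255)),(.018,(0,255,255))):
            a=np.linspace(0,2*np.pi,60);cv2.polylines(im,[np.array([P([piv[0]+.05*np.cos(t),piv[1]+.05*np.sin(t),z]) for t in a])],1,c,1)
        for fx in(-.013,.013):
            cv2.polylines(im,[np.array([P(piv+fx*f+a*.055*l+b*.029*u) for a,b in((1,1),(1,-1),(-1,-1),(-1,1))])],1,(0,255,0),1)
        cv2.line(im,P(piv),P(piv-.11*f),(255,0,0),1);cv2.circle(im,P(piv-.11*f),int(.013*500/(1.05 if n=="side" else .93)*F),(255,0,255),1)
        o.append(im)
    H=max(i.shape[0] for i in o);o=[cv2.copyMakeBorder(i,0,H-i.shape[0],0,0,0) for i in o]
    o=np.hstack(o);s=min(1,800/o.shape[1],600/o.shape[0]);cv2.imwrite(out,cv2.resize(o,None,fx=s,fy=s))
E
python3 - <<'E'
from ov import *
from scipy.optimize import least_squares
S,T=(249.4,164.3),(193.9,300.1)
def fit(piv,S=S,T=T):
    def g(p):
        y,t=p;f=np.array([np.cos(y)*np.cos(t),np.sin(y)*np.cos(t),-np.sin(t)]);B=np.array(piv)-.11*f
        return np.r_[proj("side",B)-S,proj("top",B)-T]
    return least_squares(g,[-1.1,.2])
print(tri([("side",(281,186.3)),("top",(243.5,274.3))]))
for piv in((.517,.2182,.2),(.5195,.221,.2)):
    r=fit(piv);print(piv,r.x,r.fun)
piv=np.array([.517,.2182,.2]);r=fit(piv);ov(4,piv,*r.x,"pics/o1.png")
E
```

```text
[0.5211 0.2223 0.1997]
(0.517, 0.2182, 0.2) [-1.09    0.1665] [ 0.5339 -0.1212  1.3111 -0.1451]
(0.5195, 0.221, 0.2) [-1.0619  0.1607] [ 0.3794 -0.0774  0.6625 -0.0008]
```

View pics/o1.png

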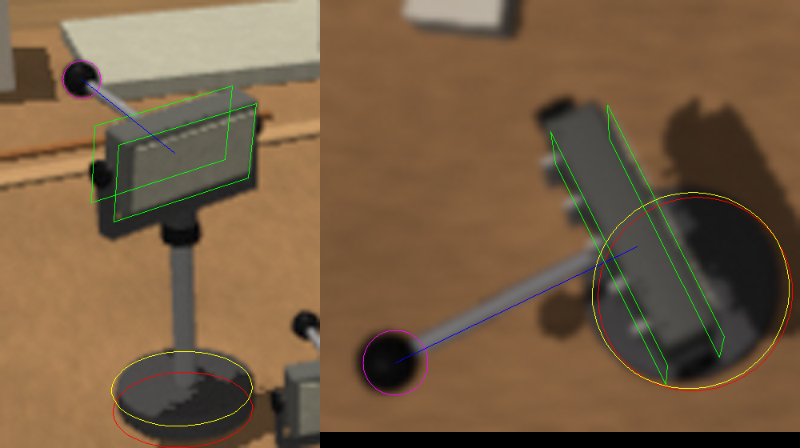

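Run:
```python
from ov import *
from scipy.optimize import least_squares
S,T=(249.4,164.3),(193.9,300.1)
piv=np.array([.5208,.222,.2])
def g(p):
        y,t=p;f=np.array([np.cos(y)*np.cos(t),np.sin(y)*np.cos(t),-np.sin(t)]);B=np.array(piv)-.11*f
        return np.r_[proj("side",B)-S,proj("top",B)-T]
r=least_squares(g,[-1.1,.2]);print(r.x,r.fun);ov(4,piv,*r.x,"pics/o2.png")
t=np.array([.7285,-.2038,.06])-piv
print("want",np.arctan2(t[1],t[0]),np.arctan2(-t[2],np.hypot(t[0],t[1])))
```

```text
[-1.0478  0.1596] [ 0.3527 -0.0679  0.5454  0.0241]
want -1.1169662065789687 0.287333052007683
```

View pics/o2.png

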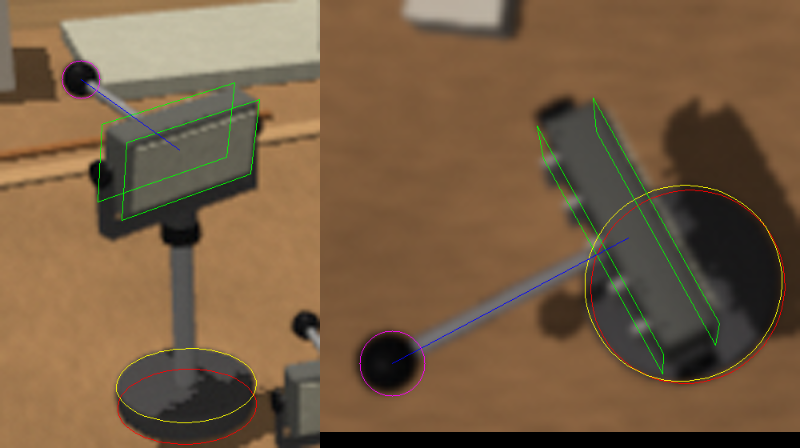

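Run:
```python
import cv2
for n,(x,y,w,h) in(("side",(230,150,90,70)),("top",(180,235,110,80))):
    F=8 if n=="side" else 7
    im=cv2.resize(cv2.imread(f"pics/{n}4.png")[y:y+h,x:x+w],None,fx=F,fy=F,interpolation=cv2.INTER_CUBIC)
    for i in range(0,w,10):cv2.putText(im,str(x+i),(i*F,10),0,.4,(255,255,255),1);cv2.line(im,(i*F,0),(i*F,h*F),(255,255,0),1)
    for i in range(0,h,10):cv2.putText(im,str(y+i),(0,i*F+10),0,.4,(255,255,255),1);cv2.line(im,(0,i*F),(w*F,i*F),(255,255,0),1)
    cv2.imwrite(f"pics/g_{n}.png",im)
```

```text
(no output)
```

View pics/g_side.png

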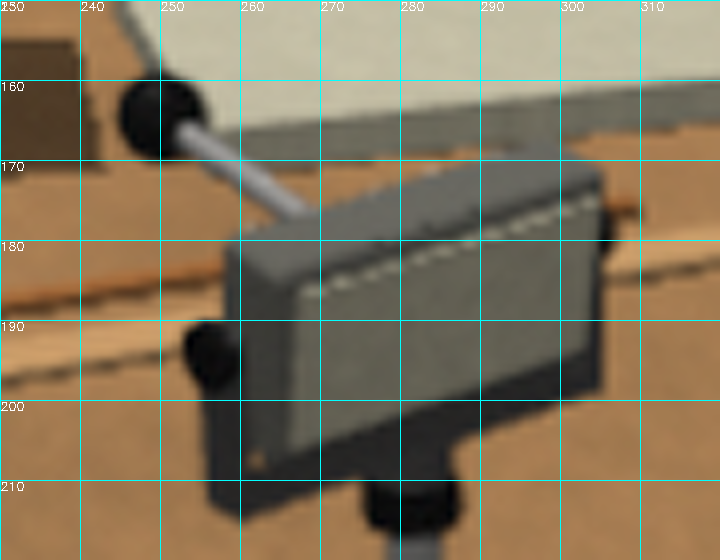

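View pics/g_top.png

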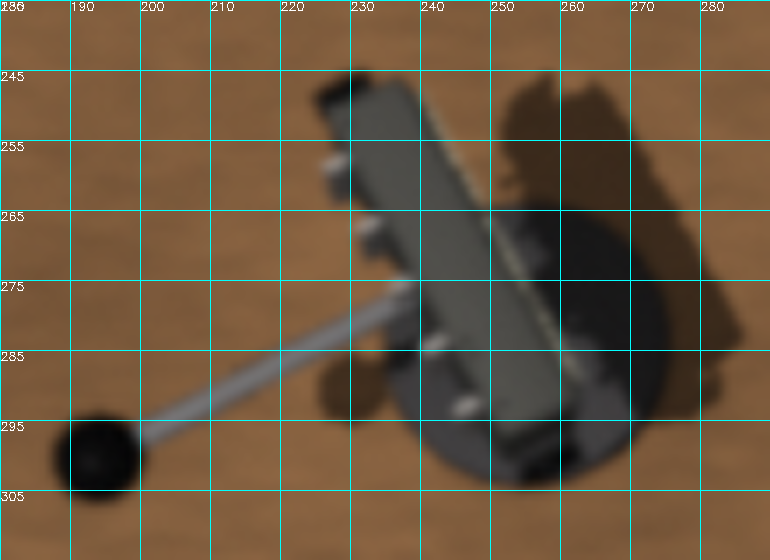

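```bash
cat > fit.py <<'E'
from ov import *
from scipy.optimize import least_squares
def fit(ballS,ballT,rodT,rodS,prior=1.5,show=True,footT=(254.9,284.5),postS=281.3):
    # params x,y,yaw,tilt, offS(2), offT(2)
    def g(p):
        piv=np.array([p[0],p[1],.2]);y,t=p[2:4];f=np.array([np.cos(y)*np.cos(t),np.sin(y)*np.cos(t),-np.sin(t)])
        oS,oT=p[4:6],p[6:8];PS=lambda X:proj("side",X)+oS;PT=lambda X:proj("top",X)+oT
        r=list(PS(piv-.11*f)-ballS)+list(PT(piv-.11*f)-ballT)
        for P,rod in((PT,rodT),(PS,rodS)):
            a,b=P(piv-.11*f),P(piv-.02*f);n=np.array([-(b-a)[1],(b-a)[0]]);n/=np.linalg.norm(n)
            r+=[(np.array(q)-a)@n for q in rod]
        r+=list((PT([p[0],p[1],.015])-footT)*.7)
        r+=[PS([p[0],p[1],.125])[0]-postS]
        return np.r_[r,p[4:]/prior]
    r=least_squares(g,[.52,.22,-1.1,.2,0,0,0,0])
    if show:print(r.x,"res",r.fun.round(2))
    piv=np.array([r.x[0],r.x[1],.2]);t=np.array([.7285,-.2038,.06])-piv
    print("want",np.arctan2(t[1],t[0]),np.arctan2(-t[2],np.hypot(t[0],t[1])))
    return r.x
E
python3 - <<'E'
from fit import *
c=lambda x,y,F,ox,oy:(x/F+ox-.5,y/F+oy-.5)
rT=[c(160,430,7,180,235),c(400,300,7,180,235)];rS=[c(190,135,8,230,150),c(300,209,8,230,150)]
for pr in(.5,1.5,5):fit((249.8,163.9),(193.5,299.9),rT,rS,pr)
E
```

```text
[ 0.5205  0.2235 -1.0531  0.1621  0.0704 -0.0619  0.0175  0.089 ] res [ 0.03 -0.13  0.08  0.21  0.36 -0.22  0.09 -0.55 -0.12 -0.62 -0.04  0.14
 -0.12  0.03  0.18]
want -1.1177046779445892 0.2865074656218547
[ 0.5206  0.2238 -1.0547  0.1523  0.0677 -0.3406  0.1411  0.2477] res [ 0.12 -0.06  0.04  0.3   0.3  -0.27  0.12 -0.38 -0.13 -0.55 -0.    0.05
 -0.23  0.09  0.17]
want -1.1183087756022925 0.28635423285321615
[ 0.5221  0.2248 -1.0565  0.1357 -0.6142 -0.7734  0.5362  0.959 ] res [ 0.11  0.02  0.07  0.31  0.28 -0.26  0.11 -0.12 -0.12 -0.47 -0.08 -0.12
 -0.15  0.11  0.19]
want -1.121972973415065 0.2862379154253307
```

Run:
```python
from h import *
rows([((.52,.16,.335),1.7),((.467,.318,.32),2.088),((.467,.318,.26),2.088)],5.5,step=.04)
```

```text
15
[[-0.0, -0.001, -0.108, 1.1, -2.25, -0.03, 5.5], [-0.0, -0.001, -0.215, 2.2, -4.5, -0.06, 5.5], [-0.0, -0.001, -0.323, 3.3, -6.75, -0.09, 5.5], [-0.0, -0.001, -0.43, 4.4, -9.0, -0.11, 5.5], [-0.0, -0.001, -0.538, 5.5, -11.25, -0.14, 5.5], [-0.0, -0.001, -0.645, 6.6, -13.51, -0.17, 5.5], [0.0, -0.001, -0.753, 7.7, -15.76, -0.2, 5.5], [0.0, -0.001, -0.861, 8.8, -18.01, -0.23, 5.5], [0.0, -0.001, -0.938, 10.44, -20.91, 0.07, 5.5], [0.0, -0.001, -1.016, 12.08, -23.81, 0.38, 5.5], [0.0, -0.001, -1.093, 13.73, -26.71, 0.68, 5.5], [0.0, -0.001, -1.171, 15.37, -29.61, 0.98, 5.5], [0.0, -0.001, -1.249, 17.02, -32.5, 1.28, 5.5], [0.0, -0.001, -1.249, 17.01, -32.5, 4.28, 5.5], [0.0, -0.001, -1.249, 17.01, -32.5, 7.28, 5.5]]
```

Request:
{"name": "move_arm", "arguments": {
  "commands": [
    [0,0,-0.1,1.1,-2.2,0,5.5],
    [0,0,-0.2,2.2,-4.5,0,5.5],
    [0,0,-0.3,3.3,-6.8,0,5.5],
    [0,0,-0.4,4.4,-9,0,5.5],
    [0,0,-0.5,5.5,-11.3,0,5.5],
    [0,0,-0.6,6.6,-13.5,0,5.5],
    [0,0,-0.7,7.7,-15.8,0,5.5],
    [0,0,-0.8,8.8,-18,0,5.5],
    [0,0,-0.9,10.4,-20.9,0,5.5],
    [0,0,-1.0,12.1,-23.8,0.3,5.5],
    [0,0,-1.1,13.7,-26.7,0.7,5.5],
    [0,0,-1.2,15.4,-29.6,1,5.5],
    [0,0,-1.25,17,-32.5,1.3,5.5],
    [0,0,-1.25,17,-32.5,4.3,5.5],
    [0,0,-1.25,17,-32.5,6.8,5.5],
    [0,0,-1.25,17,-32.5,6.8,5.5],
    [0,0,-1.25,17,-32.5,6.8,5.5]
  ]
}}

```text
time_s: 9.57
tcp_pos: [0.467, 0.3166, 0.2643]
tool_rot: [[-0.495, 0.869, -0.001], [0.869, 0.495, -0.001], [-0.001, -0.002, -1.0]]
force: [-0.2, -0.3, 1.0]
gripper_width: 0.0552
```

Run:
```python
from h import *
print(observe()["tcp_pos"])
rows([((.467,.318,.198),2.088)],5.5,step=.02)
cv2.imwrite("pics/s5.png",cv2.resize(grab_frame("side")[100:220,200:340,::-1],None,fx=5,fy=5,interpolation=2))
```

```text
[0.467  0.3166 0.2643]
4
[[-0.002, 0.001, 0.0, 0.03, 0.02, 1.66, 5.5], [-0.002, 0.001, 0.0, 0.06, 0.04, 3.32, 5.5], [-0.002, 0.001, 0.0, 0.09, 0.06, 4.97, 5.5], [-0.002, 0.001, 0.0, 0.12, 0.08, 6.63, 5.5]]
```

View pics/s5.png

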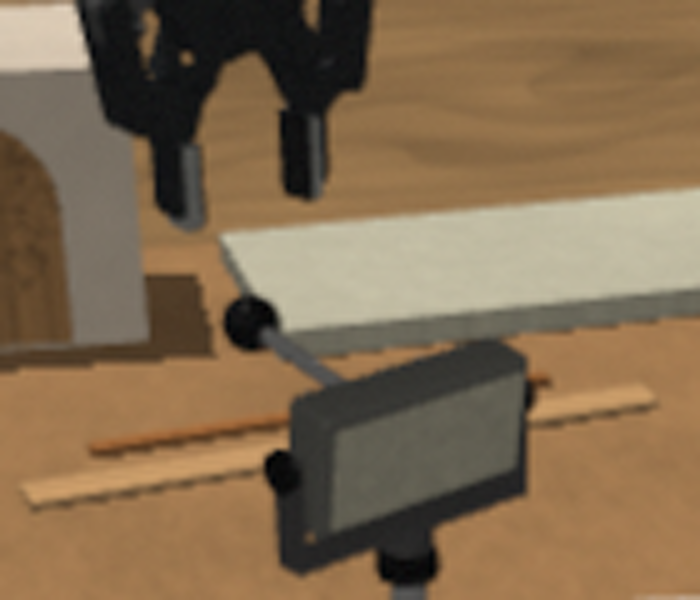

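Request:
{"name": "move_arm", "arguments": {
  "commands": [
    [0,0,0,0,0,1.7,5.5],
    [0,0,0,0.1,0,3.3,5.5],
    [0,0,0,0.1,0.1,5,5.5],
    [0,0,0,0.1,0.1,6.7,5.5],
    [0,0,0,0.1,0.1,6.7,5.5],
    [0,0,0,0.1,0.1,6.7,4],
    [0,0,0,0.1,0.1,6.7,3],
    [0,0,0,0.1,0.1,6.7,2.2],
    [0,0,0,0.1,0.1,6.7,2],
    [0,0,0,0.1,0.1,6.7,2],
    [0,0,0,0.1,0.1,6.7,2],
    [0,0,0,0.1,0.1,6.7,2]
  ],
  "grip_force": 40
}}

```text
time_s: 10.62
tcp_pos: [0.4687, 0.3188, 0.198]
tool_rot: [[-0.494, 0.87, 0.001], [0.87, 0.494, 0.001], [0.001, 0.002, -1.0]]
force: [1.2, 2.6, 0.9]
gripper_width: 0.0236
```

Run:
```python
from h import *
s=observe();print(s["tcp_pos"],s["gripper_width"])
d=np.array([.4745-.467,.3186-.318,.2311-.217]);p=s["tcp_pos"]
rows([(p+d,2.024)],2.0,step=.004)
```

```text
[0.4687 0.3188 0.198 ] 0.023568704921092587
4
[[0.002, -0.001, 0.016, -0.08, 0.17, -0.35, 2.0], [0.002, -0.001, 0.032, -0.16, 0.34, -0.7, 2.0], [0.002, -0.001, 0.047, -0.24, 0.51, -1.06, 2.0], [0.002, -0.001, 0.063, -0.32, 0.68, -1.41, 2.0]]
```

Request:
{"name": "move_arm", "arguments": {
  "commands": [
    [0,0,0.016,-0.1,0.13,-0.35,2],
    [0,0,0.03,-0.15,0.25,-0.7,2],
    [0,0,0.05,-0.2,0.4,-1.05,2],
    [0,0,0.063,-0.3,0.55,-1.4,2],
    [0,0,0.063,-0.3,0.55,-1.4,2],
    [0,0,0.063,-0.3,0.55,-1.4,2],
    [0,0,0.063,-0.3,0.55,-1.4,2],
    [0,0,0.063,-0.3,0.55,-1.4,3],
    [0,0,0.063,-0.3,0.55,-1.4,4],
    [0,0,0.063,-0.3,0.55,-1.4,5],
    [0,0,0.063,-0.3,0.55,-1.4,5.5],
    [0,0,0.063,-0.3,0.55,-1.4,5.5],
    [0,0,0.063,-0.3,0.55,-3.5,5.5],
    [0,0,0.063,-0.3,0.55,-7,5.5],
    [0,0,0.063,-0.3,0.55,-10,5.5],
    [0,0,0.063,-0.3,0.55,-12,5.5],
    [0,0,0.063,-0.3,0.55,-13,5.5]
  ]
}}

```text
time_s: 12.03
tcp_pos: [0.4752, 0.3188, 0.3305]
tool_rot: [[-0.438, 0.899, 0.003], [0.899, 0.438, 0.002], [0.0, 0.004, -1.0]]
force: [0.3, 0.8, -0.2]
gripper_width: 0.055
```

Run:
```python
from h import *
print(observe()["tcp_pos"])
cv2.imwrite("pics/s6.png",cv2.resize(grab_frame("side")[100:220,200:340,::-1],None,fx=5,fy=5,interpolation=2))
rows([((.52,.16,.335),1.7),((.54,-.1,.335),1.0),((.5,-.17,.3),.5)],5.5,step=.04)
```

```text
[0.4752 0.3188 0.3305]
17
[[0.005, -0.001, 0.065, -3.25, -0.59, -0.09, 5.5], [0.005, -0.001, 0.129, -6.5, -1.18, -0.17, 5.5], [0.005, -0.001, 0.194, -9.75, -1.76, -0.26, 5.5], [0.005, -0.001, 0.259, -13.0, -2.35, -0.34, 5.5], [0.005, -0.001, 0.324, -16.25, -2.94, -0.43, 5.5], [0.005, -0.001, 0.424, -19.71, -4.31, -0.44, 5.5], [0.004, -0.002, 0.524, -23.18, -5.68, -0.44, 5.5], [0.004, -0.002, 0.624, -26.64, -7.04, -0.45, 5.5], [0.004, -0.002, 0.724, -30.11, -8.41, -0.46, 5.5], [0.004, -0.002, 0.824, -33.57, -9.78, -0.47, 5.5], [0.004, -0.003, 0.924, -37.04, -11.15, -0.48, 5.5], [0.004, -0.003, 1.024, -40.5, -12.52, -0.48, 5.5], [0.004, -0.003, 1.124, -41.41, -13.85, 0.21, 5.5], [0.004, -0.003, 1.224, -42.32, -15.19, 0.9, 5.5], [0.004, -0.003, 1.324, -43.23, -16.52, 1.6, 5.5], [0.004, -0.004, 1.424, -44.14, -17.86, 2.29, 5.5], [0.003, -0.004, 1.524, -45.05, -19.19, 2.98, 5.5]]
```

View pics/s6.png

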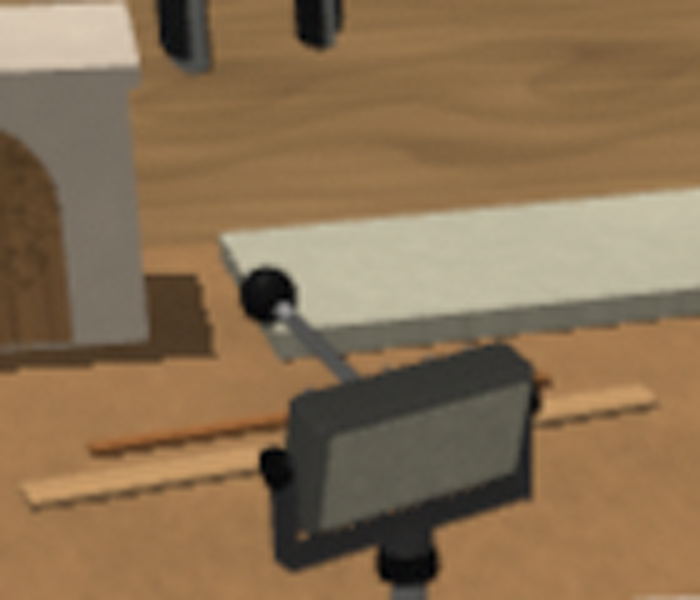

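Moved as meant (ball now at about (253.5, 159)). Move off so the top camera sees it.

Request:
{"name": "move_arm", "arguments": {
  "commands": [
    [0,0,0.065,-3.2,-0.6,0,5.5],
    [0,0,0.13,-6.5,-1.2,0,5.5],
    [0,0,0.2,-9.8,-1.8,0,5.5],
    [0,0,0.26,-13,-2.4,0,5.5],
    [0,0,0.32,-16.2,-3,0,5.5],
    [0,0,0.42,-19.7,-4.3,0,5.5],
    [0,0,0.52,-23.2,-5.7,0,5.5],
    [0,0,0.62,-26.6,-7,0,5.5],
    [0,0,0.72,-30,-8.4,0,5.5],
    [0,0,0.82,-33.5,-9.8,0,5.5],
    [0,0,0.92,-37,-11.2,0,5.5],
    [0,0,1.02,-40.5,-12.5,0,5.5],
    [0,0,1.12,-41.4,-13.8,0.2,5.5],
    [0,0,1.22,-42.3,-15.2,0.9,5.5],
    [0,0,1.32,-43.2,-16.5,1.6,5.5],
    [0,0,1.42,-44,-17.9,2.3,5.5],
    [0,0,1.52,-45,-19.2,3,5.5]
  ]
}}

```text
time_s: 13.5
tcp_pos: [0.4978, -0.1711, 0.2952]
tool_rot: [[0.878, 0.478, -0.002], [0.478, -0.878, 0.001], [-0.002, -0.002, -1.0]]
force: [0.3, -0.2, 0.4]
gripper_width: 0.0549
```

Run:
```python
from h import *
s=observe();print(s["tcp_pos"])
for n in("side","top"):cv2.imwrite(f"pics/{n}7.png",grab_frame(n)[:,:,::-1])
for n,(x,y,w,h) in(("side",(230,140,90,80)),("top",(180,235,110,80))):
    F=7
    im=cv2.resize(cv2.imread(f"pics/{n}7.png")[y:y+h,x:x+w],None,fx=F,fy=F,interpolation=cv2.INTER_CUBIC)
    for i in range(0,w,10):cv2.putText(im,str(x+i),(i*F,10),0,.4,(255,255,255),1);cv2.line(im,(i*F,0),(i*F,h*F),(255,255,0),1)
    for i in range(0,h,10):cv2.putText(im,str(y+i),(0,i*F+10),0,.4,(255,255,255),1);cv2.line(im,(0,i*F),(w*F,i*F),(255,255,0),1)
    cv2.imwrite(f"pics/g7_{n}.png",im)
    g=cv2.cvtColor(cv2.imread(f"pics/{n}7.png"),cv2.COLOR_BGR2GRAY)
    x,y=(240,145) if n=="side" else(180,285)
    g=g[y:y+25,x:x+28];m=cv2.morphologyEx((g<45).astype(np.uint8),cv2.MORPH_OPEN,np.ones((3,3)));k,l,st,c=cv2.connectedComponentsWithStats(m)
    print(n,[(st[i].tolist(),(c[i]+[x,y]).round(1).tolist()) for i in range(1,k)])
```

```text
[ 0.4978 -0.1711  0.2952]
side [([8, 9, 10, 10, 72], [252.3, 158.1])]
top [([6, 5, 12, 12, 118], [191.5, 295.4])]
```

View pics/g7_side.png

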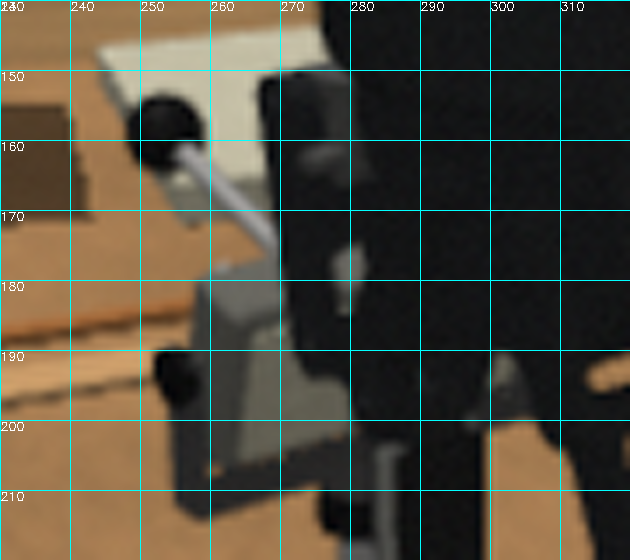

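View pics/g7_top.png

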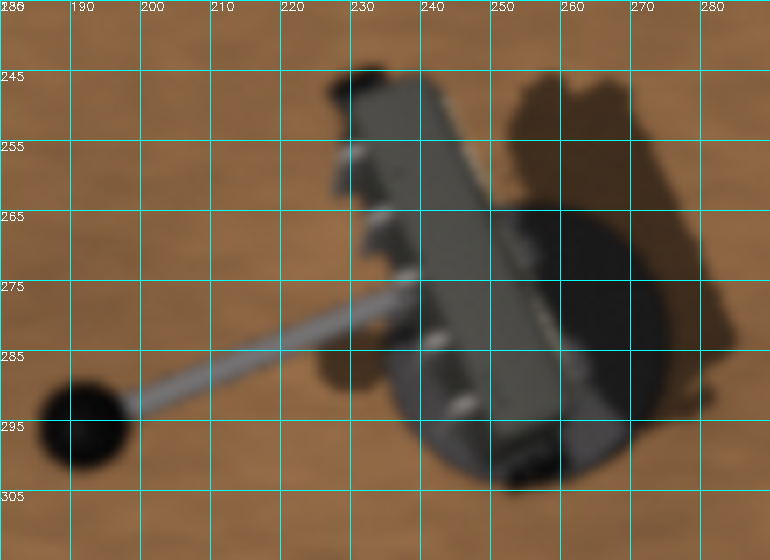

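Run:
```python
from fit import *
c=lambda x,y,F,ox,oy:(x/F+ox-.5,y/F+oy-.5)
rT=[c(135,405,7,180,235),c(395,295,7,180,235)];rS=[c(185,153,7,230,140),c(268,233,7,230,140)]
for pr in(.5,1.5,5):x=fit((253.0,158.4),(191.5,295.3),rT,rS,pr);print()
ov(7,np.array([x[0],x[1],.2]),x[2],x[3],"pics/o7.png")
```

```text
[ 0.5207  0.2236 -1.1263  0.271   0.0035 -0.0231  0.0115  0.0277] res [ 0.15 -0.05 -0.05  0.09  0.   -0.33  0.13 -0.33 -0.17 -0.72 -0.03  0.01
 -0.05  0.02  0.06]
want -1.1182640485176585 0.28646777533771667

[ 0.5209  0.2238 -1.127   0.2665 -0.0827 -0.1505  0.0919  0.1363] res [ 0.16 -0.03 -0.06  0.11 -0.01 -0.34  0.13 -0.27 -0.16 -0.7  -0.03 -0.06
 -0.1   0.06  0.09]
want -1.1188108922746325 0.2864352575735102

[ 0.5229  0.2246 -1.1278  0.2549 -0.9844 -0.4073  0.4475  1.0694] res [ 0.12  0.01 -0.06  0.1  -0.   -0.31  0.11 -0.12 -0.12 -0.63 -0.07 -0.2
 -0.08  0.09  0.21]
want -1.1233443642612906 0.28654181653252997
```

View pics/o7.png

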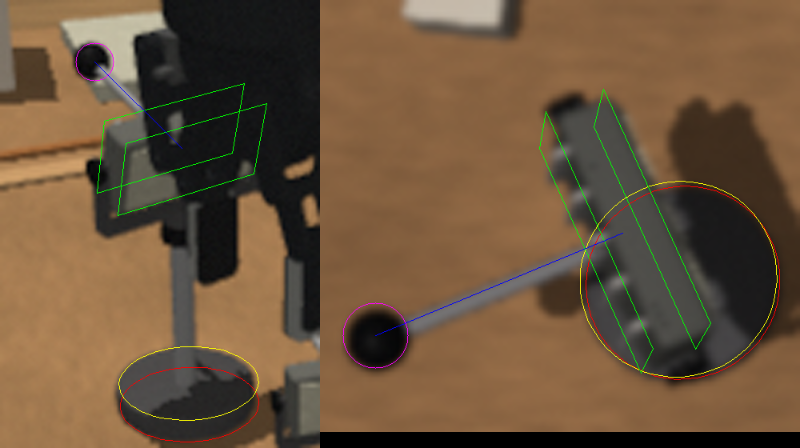

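Run:
```python
from h import *
print(observe()["tcp_pos"])
rows([((.488,-.2364,.25),.134),((.488,-.2364,.19),.134)],5.0,step=.03)
```

```text
[ 0.4966 -0.1736  0.2944]
6
[[-0.002, 0.004, 0.09, -0.93, 1.28, 1.11, 5.0], [-0.002, 0.004, 0.181, -1.86, 2.56, 2.22, 5.0], [-0.002, 0.005, 0.271, -2.79, 3.84, 3.33, 5.0], [-0.002, 0.005, 0.362, -3.72, 5.12, 4.45, 5.0], [-0.002, 0.005, 0.362, -3.71, 5.13, 7.45, 5.0], [-0.002, 0.005, 0.362, -3.69, 5.14, 10.45, 5.0]]
```

Request:
{"name": "move_arm", "arguments": {
  "commands": [
    [0,0,0.09,-0.9,1.3,1.1,5],
    [0,0,0.18,-1.9,2.6,2.2,5],
    [0,0,0.27,-2.8,3.8,3.3,5],
    [0,0,0.36,-3.7,5.1,4.4,5],
    [0,0,0.36,-3.7,5.1,7.4,5],
    [0,0,0.36,-3.7,5.1,10.4,5],
    [0,0,0.36,-3.7,5.1,10.4,5],
    [0,0,0.36,-3.7,5.1,10.4,5]
  ]
}}

```text
time_s: 14.27
tcp_pos: [0.4904, -0.2318, 0.1918]
tool_rot: [[0.989, 0.146, -0.004], [0.146, -0.989, 0.002], [-0.004, -0.003, -1.0]]
force: [0.2, -0.0, -0.0]
gripper_width: 0.0497
```

Run:
```python
from h import *
print(observe()["tcp_pos"],observe()["tool_rot"])
a=grab_frame("side")[250:430,230:430,::-1];b=grab_frame("top")[200:350,370:520,::-1]
cv2.imwrite("pics/c8.png",np.hstack([cv2.resize(a,(400,360),interpolation=2),cv2.resize(b,(360,360),interpolation=2)]))
rows([((.4878,-.2364,.1236),.134)],5.0,step=.02)
```

```text
[ 0.4904 -0.2318  0.1918] [[ 0.9893  0.1458 -0.0039]
 [ 0.1458 -0.9893  0.0024]
 [-0.0035 -0.0029 -1.    ]]
4
[[0.001, -0.002, 0.003, -0.13, 0.08, 1.78, 5.0], [0.001, -0.002, 0.006, -0.25, 0.16, 3.56, 5.0], [0.001, -0.002, 0.009, -0.38, 0.23, 5.35, 5.0], [0.001, -0.002, 0.012, -0.51, 0.31, 7.13, 5.0]]
```

View pics/c8.png

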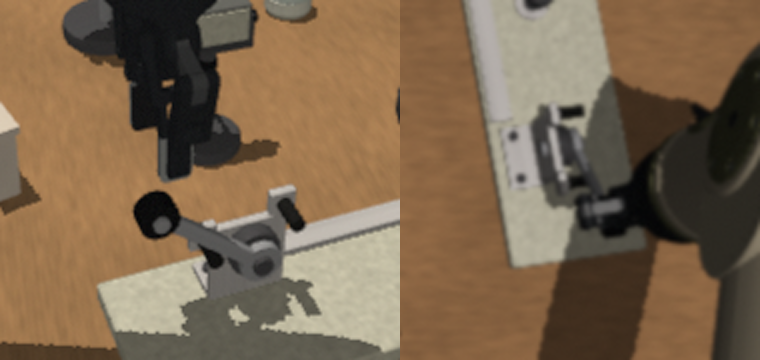

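Request:
{"name": "move_arm", "arguments": {
  "commands": [
    [0,0,0,0,0,1,5],
    [0,0,0,0,0,1,5],
    [0,0,0,0,0,1,5]
  ]
}}

```text
time_s: 14.62
tcp_pos: [0.4914, -0.2329, 0.1836]
tool_rot: [[0.99, 0.144, 0.0], [0.144, -0.99, -0.0], [0.0, 0.0, -1.0]]
force: [-1.1, -0.7, -0.3]
gripper_width: 0.0498
```

Run:
```python
from h import *
rows([((.4878,-.2364,.1236),.134)],5.0,step=.02)
```

```text
4
[[0.0, -0.0, 0.003, -0.1, 0.07, 1.5, 5.0], [0.0, -0.0, 0.005, -0.2, 0.15, 3.0, 5.0], [0.0, -0.0, 0.008, -0.31, 0.22, 4.5, 5.0], [0.0, -0.0, 0.01, -0.41, 0.3, 6.0, 5.0]]
```

Request:
{"name": "move_arm", "arguments": {
  "commands": [
    [0,0,0.01,-0.2,0.15,1.5,5],
    [0,0,0.01,-0.3,0.3,3,5],
    [0,0,0.01,-0.4,0.3,4.5,5],
    [0,0,0.01,-0.4,0.3,6,5],
    [0,0,0.01,-0.4,0.3,6,5],
    [0,0,0.01,-0.4,0.3,6,5]
  ]
}}

```text
time_s: 15.12
tcp_pos: [0.4876, -0.2364, 0.1234]
tool_rot: [[0.991, 0.134, -0.001], [0.134, -0.991, 0.001], [-0.001, -0.001, -1.0]]
force: [-0.0, -0.3, 0.7]
gripper_width: 0.05
```

Run:
```python
from h import *
s=observe();print(s["tcp_pos"],s["force"])
a=grab_frame("side")[290:430,250:410,::-1];b=grab_frame("top")[230:330,400:500,::-1]
cv2.imwrite("pics/c9.png",np.hstack([cv2.resize(a,(400,350),interpolation=2),cv2.resize(b,(350,350),interpolation=2)]))
```

```text
[ 0.4876 -0.2364  0.1234] [-0.032  -0.2643  0.7349]
```

View pics/c9.png

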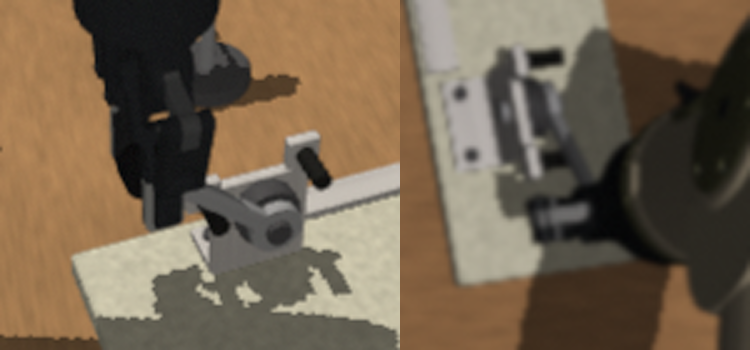

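Request:
{"name": "move_arm", "arguments": {
  "commands": [
    [0,0,0,0,0,0,4],
    [0,0,0,0,0,0,3.2],
    [0,0,0,0,0,0,2.6],
    [0,0,0,0,0,0,2],
    [0,0,0,0,0,0,2],
    [0,0,0,0,0,0,2],
    [0,0,0,0,0,0,2]
  ],
  "grip_force": 60
}}

```text
time_s: 15.8
tcp_pos: [0.4881, -0.2365, 0.1242]
tool_rot: [[0.991, 0.134, 0.001], [0.134, -0.991, -0.0], [0.001, 0.001, -1.0]]
force: [-2.1, 1.0, 4.5]
gripper_width: 0.0244
```

Run:
```python
from h import *
s=observe();print(s["tcp_pos"],s["force"],s["gripper_width"])
c,sn=np.cos(.134),np.sin(.134);w=[]
for k in range(1,18):
    a=-.85+1.25*k/17
    w.append((np.array([.5697,-.2254,.07-.019])+[.11*np.sin(a)*c,.11*np.sin(a)*sn,.11*np.cos(a)],.134))
print(w[-1]);rows(w,2.0,step=.05)
```

```text
[ 0.4881 -0.2365  0.1242] [-2.0666  1.0283  4.5047] 0.02437223787708541
(array([ 0.6122, -0.2197,  0.1523]), 0.134)
17
[[0.001, -0.001, -0.0, 0.53, -0.01, -0.53, 2.0], [0.001, -0.001, -0.0, 1.12, -0.01, -1.07, 2.0], [0.001, -0.001, -0.0, 1.76, -0.01, -1.57, 2.0], [0.001, -0.001, -0.0, 2.43, -0.01, -2.02, 2.0], [0.001, -0.001, -0.0, 3.13, -0.01, -2.42, 2.0], [0.001, -0.001, -0.0, 3.86, -0.01, -2.77, 2.0], [0.001, -0.001, -0.0, 4.62, -0.01, -3.06, 2.0], [0.001, -0.001, -0.0, 5.39, -0.01, -3.3, 2.0], [0.001, -0.001, -0.0, 6.18, -0.01, -3.48, 2.0], [0.001, -0.001, -0.0, 6.98, -0.01, -3.6, 2.0], [0.001, -0.001, -0.0, 7.78, -0.01, -3.66, 2.0], [0.001, -0.001, -0.0, 8.59, -0.01, -3.67, 2.0], [0.001, -0.001, -0.0, 9.4, -0.01, -3.61, 2.0], [0.001, -0.001, -0.0, 10.2, -0.01, -3.49, 2.0], [0.001, -0.001, -0.0, 10.99, -0.01, -3.32, 2.0], [0.001, -0.001, -0.0, 11.76, -0.01, -3.09, 2.0], [0.001, -0.001, -0.0, 12.52, -0.01, -2.8, 2.0]]
```

Request:
{"name": "move_arm", "arguments": {
  "commands": [
    [0,0,0,0.53,0,-0.55,2],
    [0,0,0,1.1,0,-1.1,2],
    [0,0,0,1.75,0,-1.6,2],
    [0,0,0,2.45,0,-2.05,2],
    [0,0,0,3.15,0,-2.45,2],
    [0,0,0,3.9,0,-2.8,2],
    [0,0,0,4.65,0,-3.1,2],
    [0,0,0,5.4,0,-3.35,2],
    [0,0,0,6.2,0,-3.5,2],
    [0,0,0,7,0,-3.65,2],
    [0,0,0,7.8,0,-3.7,2],
    [0,0,0,8.6,0,-3.7,2],
    [0,0,0,9.4,0,-3.65,2],
    [0,0,0,9.4,0,-3.65,2]
  ],
  "grip_force": 70
}}

```text
time_s: 16.97
tcp_pos: [0.5812, -0.2234, 0.1598]
tool_rot: [[0.991, 0.134, -0.002], [0.134, -0.991, 0.001], [-0.002, -0.001, -1.0]]
force: [-8.7, 1.2, 4.7]
gripper_width: 0.0234
```

Run:
```python
from h import *
s=observe();print(s["tcp_pos"],s["force"],s["gripper_width"])
a=grab_frame("side")[270:420,270:430,::-1];b=grab_frame("top")[210:310,400:500,::-1]
cv2.imwrite("pics/c10.png",np.hstack([cv2.resize(a,(400,375),interpolation=2),cv2.resize(b,(375,375),interpolation=2)]))
```

```text
[ 0.5812 -0.2234  0.1598] [-8.7283  1.2058  4.7416] 0.023423267054001152
```

View pics/c10.png

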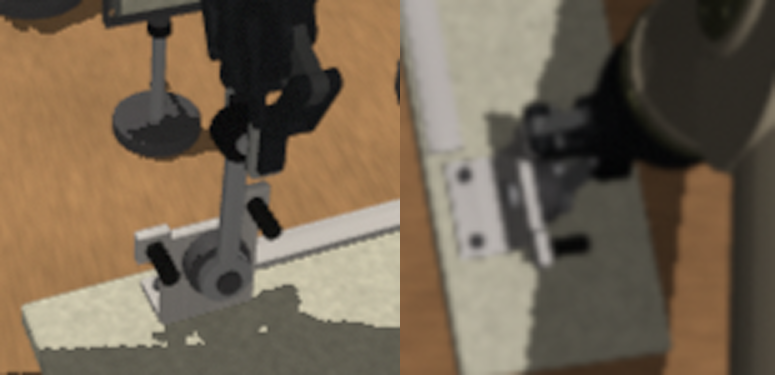

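Run:
```python
from h import *
a=grab_frame("side")[:,:,::-1];cv2.imwrite("pics/side11.png",a)
im=cv2.resize(a[300:400,330:420],None,fx=6,fy=6,interpolation=2)
c,sn=np.cos(.134),np.sin(.134);o=np.array([.5697,-.2254,.07])
P=lambda X:((proj("side",X)-[330,300]+.5)*6).astype(int)
L=np.array([-sn,c,0])
for q in(.8,.9,1.0,1.1,1.25):
    t=q-.85;X=o+.11*np.array([np.sin(t)*c,np.sin(t)*sn,np.cos(t)])
    cv2.circle(im,P(X-.013*L),3,(0,0,255) if q!=1.0 else(0,255,0),-1)
cv2.circle(im,P(o-.013*L),3,(255,0,0),-1)
T=np.array([.5812,-.2234,.1788]);cv2.circle(im,P(T-.013*L),5,(255,0,255),1)
cv2.imwrite("pics/o11.png",im)
```

```text
(no output)
```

View pics/o11.png

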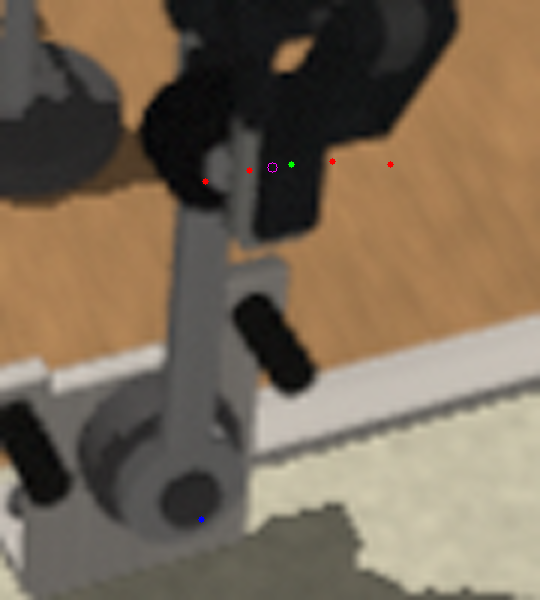

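Run:
```python
import numpy as np
print([[0,0,0,round(11*(np.sin(q-.85)+.7513)+1-9.4,2),0,round(-11*(np.cos(q-.85)-.66)+3.65,2),0] for q in np.r_[np.linspace(.84,0,13)]])
```

```text
[[0, 0, 0, np.float64(-0.25), 0, np.float64(-0.09), 0], [0, 0, 0, np.float64(-1.01), 0, np.float64(-0.05), 0], [0, 0, 0, np.float64(-1.78), 0, np.float64(0.03), 0], [0, 0, 0, np.float64(-2.54), 0, np.float64(0.18), 0], [0, 0, 0, np.float64(-3.28), 0, np.float64(0.37), 0], [0, 0, 0, np.float64(-4.01), 0, np.float64(0.62), 0], [0, 0, 0, np.float64(-4.72), 0, np.float64(0.91), 0], [0, 0, 0, np.float64(-5.41), 0, np.float64(1.26), 0], [0, 0, 0, np.float64(-6.07), 0, np.float64(1.65), 0], [0, 0, 0, np.float64(-6.7), 0, np.float64(2.09), 0], [0, 0, 0, np.float64(-7.31), 0, np.float64(2.57), 0], [0, 0, 0, np.float64(-7.87), 0, np.float64(3.09), 0], [0, 0, 0, np.float64(-8.4), 0, np.float64(3.65), 0]]
```

Request:
{"name": "move_arm", "arguments": {
  "commands": [
    [0,0,0,-0.4,0,0,2],
    [0,0,0,-1,0,0,2],
    [0,0,0,-1.8,0,0.05,2],
    [0,0,0,-2.55,0,0.2,2],
    [0,0,0,-3.3,0,0.4,2],
    [0,0,0,-4,0,0.6,2],
    [0,0,0,-4.7,0,0.9,2],
    [0,0,0,-5.4,0,1.25,2],
    [0,0,0,-6.05,0,1.65,2],
    [0,0,0,-6.7,0,2.1,2],
    [0,0,0,-7.3,0,2.6,2],
    [0,0,0,-7.9,0,3.1,2],
    [0,0,0,-8.4,0,3.6,2],
    [0,0,0,-8.4,0,3.6,2]
  ]
}}

```text
time_s: 18.28
tcp_pos: [0.4979, -0.2352, 0.1247]
tool_rot: [[0.991, 0.133, 0.003], [0.133, -0.991, -0.001], [0.002, 0.001, -1.0]]
force: [-3.2, 1.9, 7.3]
gripper_width: 0.023
```

Run:
```python
from h import *
s=observe();print(s["tcp_pos"],s["force"],s["gripper_width"])
a=grab_frame("side")[:,:,::-1];cv2.imwrite("pics/side12.png",a)
im=cv2.resize(a[310:400,270:390],None,fx=6,fy=6,interpolation=2)
cv2.imwrite("pics/o12.png",im)
```

```text
[ 0.4979 -0.2352  0.1247] [-3.2143  1.882   7.2742] 0.023012709121039344
```

View pics/o12.png

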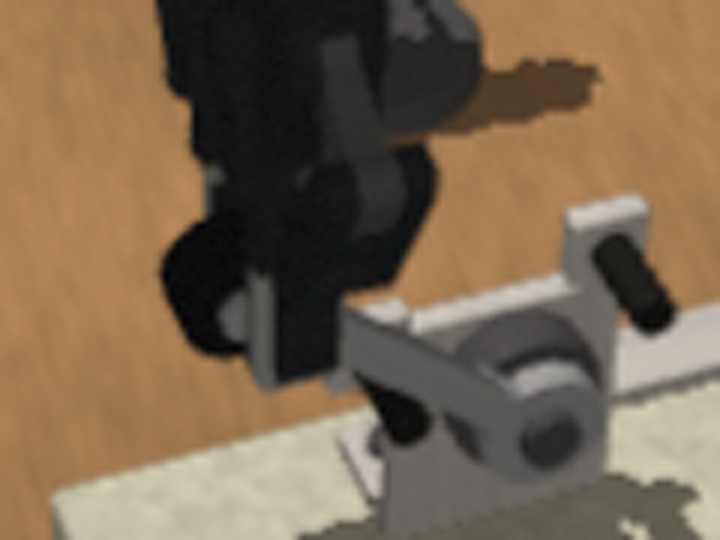

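```bash
python3 - <<'E'
from h import *
L=np.array([-np.sin(.134),np.cos(.134),0]);t=np.array([.4878,-.2364,.1426])
print(proj("side",t-.013*L),proj("side",t),proj("side",[.4979,-.2352,.1437]-.02*L), proj("side",[.4979,-.2352,.1247]-.02*L))
for px in((308.2,362),(307.5,361.5)):print(onz("side",px,.1426)+.013*L)
print(proj("top",t))
E
python3 - <<'E'
import cv2
a=cv2.imread("pics/side0.png");im=cv2.resize(a[340:375,290:325],None,fx=16,fy=16,interpolation=2);cv2.imwrite("pics/z.png",im)
E
```

```text
[311.0145 363.0566] [307.9195 356.8337] [319.7897 364.1781] [319.6366 374.39  ]
[ 0.4844 -0.2336  0.1426]
[ 0.4837 -0.2324  0.1426]
[458.1128 291.5618]
```

View pics/z.png

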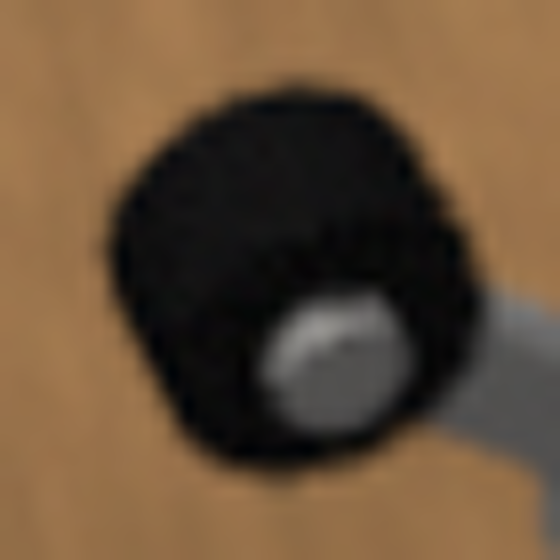

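Request:
{"name": "move_arm", "arguments": {
  "commands": [
    [0,0,0,0,0,0,3],
    [0,0,0,0,0,0,4],
    [0,0,0,0,0,0,4.5],
    [0,0,0,-0.6,0,0.05,4.5],
    [0,0,0,-1.25,0,0.1,4.5],
    [0,0,0,-1.25,0,0.1,4.5],
    [0,0,0,-1.25,0,0.1,3],
    [0,0,0,-1.25,0,0.1,2],
    [0,0,0,-1.25,0,0.1,0],
    [0,0,0,-1.25,0,0.1,0],
    [0,0,0,-1.25,0,0.1,0],
    [0,0,0,-1.25,0,0.1,0],
    [0,0,0,-1.25,0,0.1,0]
  ],
  "grip_force": 110
}}

```text
time_s: 19.42
tcp_pos: [0.485, -0.2369, 0.1232]
tool_rot: [[0.991, 0.133, -0.0], [0.133, -0.991, -0.0], [-0.0, 0.0, -1.0]]
force: [-3.9, -0.5, 5.6]
gripper_width: 0.0231
```

Run:
```python
from h import *
s=observe();print(s["tcp_pos"],s["force"],s["gripper_width"])
a=grab_frame("side")[:,:,::-1]
im=cv2.resize(a[310:400,270:390],None,fx=6,fy=6,interpolation=2)
cv2.imwrite("pics/o13.png",im)
```

```text
[ 0.485  -0.2369  0.1232] [-3.9419 -0.4609  5.6318] 0.02308038815018117
```

View pics/o13.png

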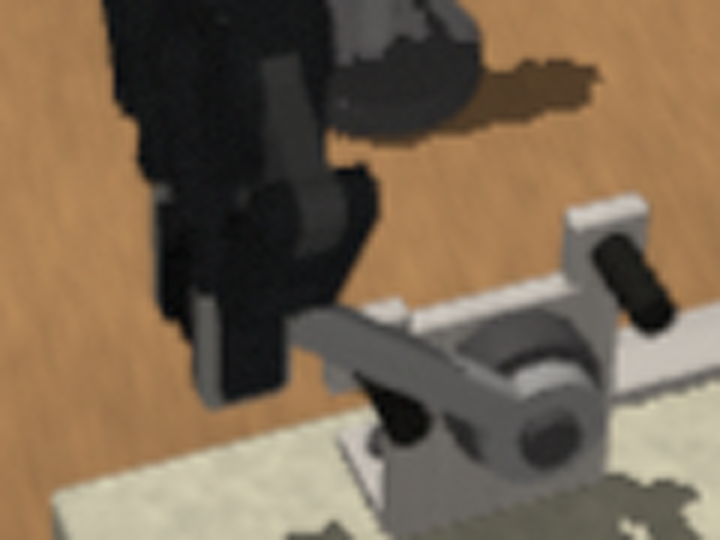

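Request:
{"name": "move_arm", "arguments": {
  "commands": [
    [0,0,0,0.53,0,-0.55,0],
    [0,0,0,1.1,0,-1.1,0],
    [0,0,0,1.75,0,-1.6,0],
    [0,0,0,2.45,0,-2.05,0],
    [0,0,0,3.15,0,-2.45,0],
    [0,0,0,3.9,0,-2.8,0],
    [0,0,0,4.65,0,-3.1,0],
    [0,0,0,5.4,0,-3.35,0],
    [0,0,0,6.2,0,-3.5,0],
    [0,0,0,7,0,-3.65,0],
    [0,0,0,7.8,0,-3.7,0],
    [0,0,0,8.6,0,-3.7,0],
    [0,0,0,9.4,0,-3.65,0],
    [0,0,0,9.4,0,-3.65,0]
  ],
  "grip_force": 110
}}

```text
time_s: 20.63
tcp_pos: [0.5786, -0.2237, 0.1587]
tool_rot: [[0.991, 0.136, -0.002], [0.136, -0.991, 0.0], [-0.002, -0.001, -1.0]]
force: [-7.4, -0.2, 2.0]
gripper_width: 0.0197
```

Run:
```python
from h import *
s=observe();print(s["tcp_pos"],s["force"],s["gripper_width"])
a=grab_frame("side")[:,:,::-1]
im=cv2.resize(a[300:400,330:420],None,fx=6,fy=6,interpolation=2)
cv2.imwrite("pics/o14.png",im)
```

```text
[ 0.5786 -0.2237  0.1587] [-7.4039 -0.2308  2.009 ] 0.019698605703346875
```

View pics/o14.png

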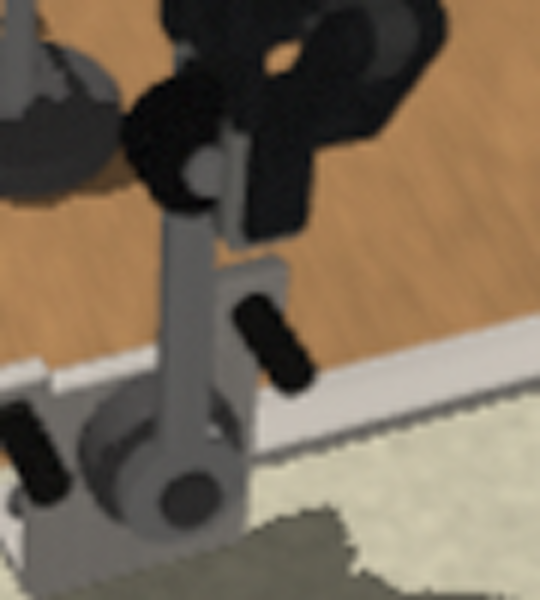

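Run:
```python
import numpy as np
print([(round(float(11*(np.sin(q-.85)+.7513)+1.7-9.4),2),round(float(-11*(np.cos(q-.85)-.66)+3.65),2)) for q in np.r_[np.linspace(.75,-.02,13)]])
```

```text
[(-0.53, -0.04), (-1.23, 0.06), (-1.93, 0.2), (-2.61, 0.38), (-3.28, 0.6), (-3.93, 0.87), (-4.56, 1.18), (-5.18, 1.53), (-5.77, 1.91), (-6.33, 2.34), (-6.87, 2.8), (-7.37, 3.29), (-7.84, 3.82)]
```

Request:
{"name": "move_arm", "arguments": {
  "commands": [
    [0,0,0,-0.55,0,0,0],
    [0,0,0,-1.25,0,0.05,0],
    [0,0,0,-1.95,0,0.2,0],
    [0,0,0,-2.6,0,0.4,0],
    [0,0,0,-3.3,0,0.6,0],
    [0,0,0,-3.95,0,0.85,0],
    [0,0,0,-4.55,0,1.2,0],
    [0,0,0,-5.2,0,1.55,0],
    [0,0,0,-5.75,0,1.9,0],
    [0,0,0,-6.35,0,2.35,0],
    [0,0,0,-6.85,0,2.8,0],
    [0,0,0,-7.4,0,3.3,0],
    [0,0,0,-7.8,0,3.7,0],
    [0,0,0,-7.8,0,3.7,2],
    [0,0,0,-7.8,0,3.7,3.5],
    [0,0,0,-7.8,0,3.7,4.5],
    [0,0,0,-7.8,0,3.7,4.5]
  ],
  "grip_force": 70
}}

```text
time_s: 22.1
tcp_pos: [0.5013, -0.235, 0.1227]
tool_rot: [[0.991, 0.133, 0.002], [0.133, -0.991, -0.0], [0.002, 0.001, -1.0]]
force: [-0.6, 0.0, 0.8]
gripper_width: 0.045
```

Run:
```python
from h import *
s=observe();print(s["tcp_pos"],s["force"],s["gripper_width"])
a=grab_frame("side")[:,:,::-1]
im=cv2.resize(a[310:400,270:390],None,fx=6,fy=6,interpolation=2)
cv2.imwrite("pics/o15.png",im)
rows([((.4700,-.2388,.1236),.134)],4.5,step=.01)
```

```text
[ 0.5013 -0.235   0.1227] [-0.6232  0.0257  0.8291] 0.04497415932380024
4
[[0.0, -0.001, -0.0, -0.79, -0.01, -0.03, 4.5], [0.0, -0.001, -0.0, -1.57, -0.01, -0.06, 4.5], [0.0, -0.001, -0.001, -2.36, -0.02, -0.09, 4.5], [0.0, -0.001, -0.001, -3.14, -0.03, -0.13, 4.5]]
```

View pics/o15.png

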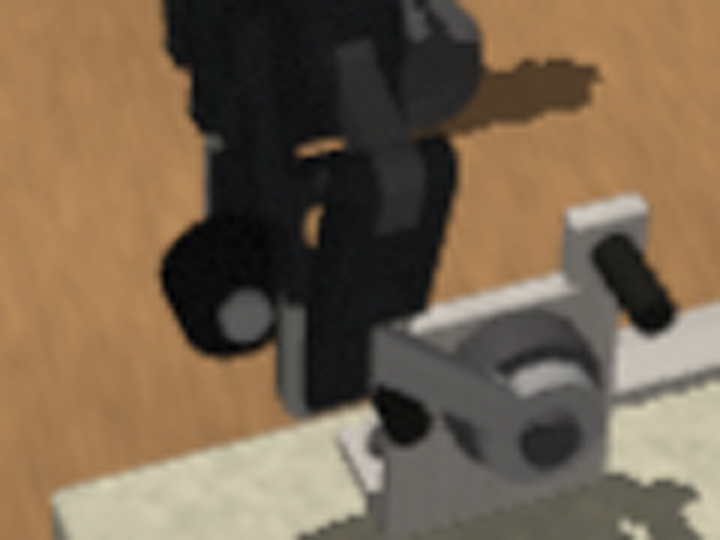

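Request:
{"name": "move_arm", "arguments": {
  "commands": [
    [0,0,0,-0.8,0,0,4.5],
    [0,0,0,-1.6,0,0,4.5],
    [0,0,0,-2.4,0,-0.1,4.5],
    [0,0,0,-3.2,0,-0.1,4.5],
    [0,0,0,-3.2,0,-0.1,4.5],
    [0,0,0,-3.2,0,-0.1,3],
    [0,0,0,-3.2,0,-0.1,2],
    [0,0,0,-3.2,0,-0.1,0],
    [0,0,0,-3.2,0,-0.1,0],
    [0,0,0,-3.2,0,-0.1,0],
    [0,0,0,-3.2,0,-0.1,0]
  ],
  "grip_force": 60
}}

```text
time_s: 23.07
tcp_pos: [0.4696, -0.2391, 0.1235]
tool_rot: [[0.991, 0.133, 0.0], [0.133, -0.991, -0.0], [0.0, 0.0, -1.0]]
force: [-2.3, -0.0, 4.7]
gripper_width: 0.0162
```

Run:
```python
from h import *
s=observe();print(s["tcp_pos"],s["force"],s["gripper_width"])
a=grab_frame("side")[:,:,::-1]
im=cv2.resize(a[310:400,270:390],None,fx=6,fy=6,interpolation=2)
cv2.imwrite("pics/o16.png",im)
```

```text
[ 0.4696 -0.2391  0.1235] [-2.2789 -0.0487  4.7211] 0.0162492232954685
```

View pics/o16.png

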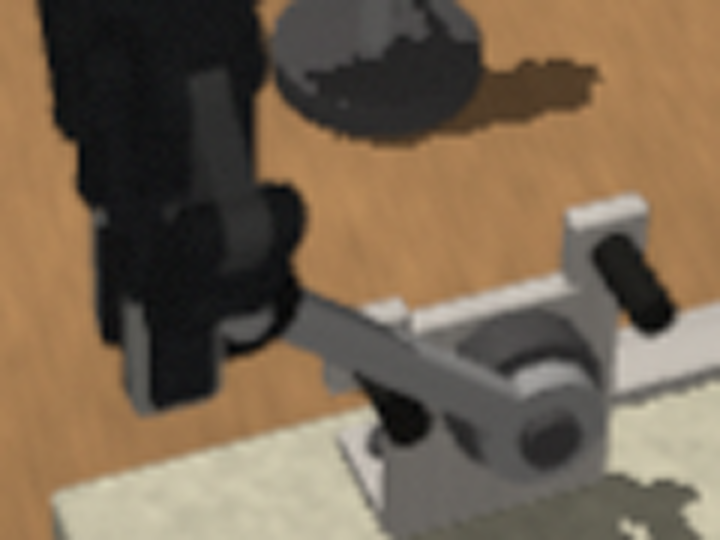

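Request:
{"name": "move_arm", "arguments": {
  "commands": [
    [0,0,0,0.53,0,-0.55,0],
    [0,0,0,1.1,0,-1.1,0],
    [0,0,0,1.75,0,-1.6,0],
    [0,0,0,2.45,0,-2.05,0],
    [0,0,0,3.15,0,-2.45,0],
    [0,0,0,3.9,0,-2.8,0],
    [0,0,0,4.65,0,-3.1,0],
    [0,0,0,5.4,0,-3.35,0],
    [0,0,0,6.2,0,-3.5,0],
    [0,0,0,7,0,-3.65,0],
    [0,0,0,7.8,0,-3.7,0],
    [0,0,0,8.6,0,-3.7,0],
    [0,0,0,9.4,0,-3.65,0],
    [0,0,0,9.4,0,-3.65,0]
  ]
}}

```text
time_s: 24.28
tcp_pos: [0.5662, -0.2255, 0.1653]
tool_rot: [[0.991, 0.135, 0.007], [0.135, -0.991, -0.002], [0.007, 0.003, -1.0]]
force: [-9.0, 4.0, 30.9]
gripper_width: 0.0163
```

Run:
```python
from h import *
s=observe();print(s["tcp_pos"],s["force"],s["gripper_width"])
a=grab_frame("side")[:,:,::-1]
im=cv2.resize(a[300:400,330:420],None,fx=6,fy=6,interpolation=2)
cv2.imwrite("pics/o17.png",im)
```

```text
[ 0.5662 -0.2255  0.1653] [-8.9891  4.0151 30.8692] 0.016271829568391946
```

View pics/o17.png

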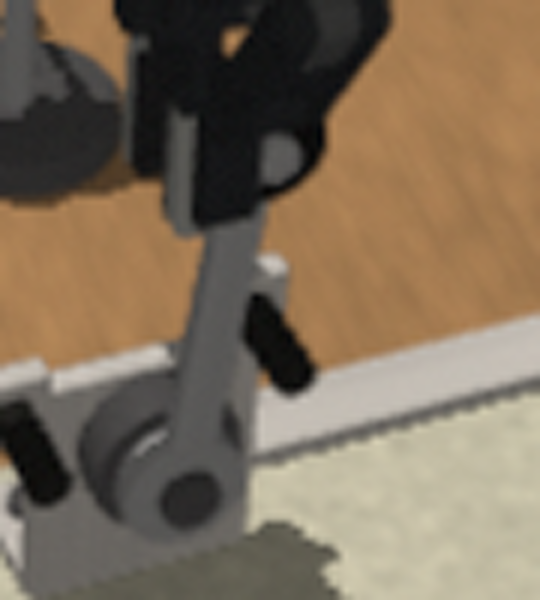

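Request:
{"name": "move_arm", "arguments": {
  "commands": [
    [0,0,0,0,0,0,0],
    [0,0,0,0,0,0,0],
    [0,0,0,0.4,0,0.02,0],
    [0,0,0,0.75,0,0.05,0],
    [0,0,0,1.1,0,0.15,0],
    [0,0,0,1.5,0,0.23,0],
    [0,0,0,1.9,0,0.35,0],
    [0,0,0,2.3,0,0.47,0],
    [0,0,0,2.7,0,0.62,0],
    [0,0,0,2.7,0,0.62,0]
  ],
  "grip_force": 25
}}

```text
time_s: 25.17
tcp_pos: [0.5936, -0.2216, 0.1591]
tool_rot: [[0.991, 0.135, 0.01], [0.135, -0.991, -0.001], [0.009, 0.003, -1.0]]
force: [-2.6, 3.7, 25.9]
gripper_width: 0.0167
```

```bash
cat > sn.py <<'E'
from h import *
import sys
s=observe();print(s["time_s"],s["tcp_pos"],s["force"],s["gripper_width"])
a=grab_frame("side")[:,:,::-1]
im=cv2.resize(a[300:400,330:430],None,fx=6,fy=6,interpolation=2)
c,sn=np.cos(.134),np.sin(.134);o=np.array([.5697,-.2254,.07]);L=np.array([-sn,c,0])
for q in(1.1,1.2,1.25,1.3):
    t=q-.85;X=o+.11*np.array([np.sin(t)*c,np.sin(t)*sn,np.cos(t)])
    cv2.circle(im,((proj("side",X-.013*L)-[330,300]+.5)*6).astype(int),3,(0,0,255) if q!=1.25 else(0,255,0),-1)
cv2.imwrite(sys.argv[1],im)
E
python3 sn.py pics/o18.png
```

```text
25.1667 [ 0.5936 -0.2216  0.1591] [-2.6014  3.7445 25.854 ] 0.016714955657439346
```

View pics/o18.png

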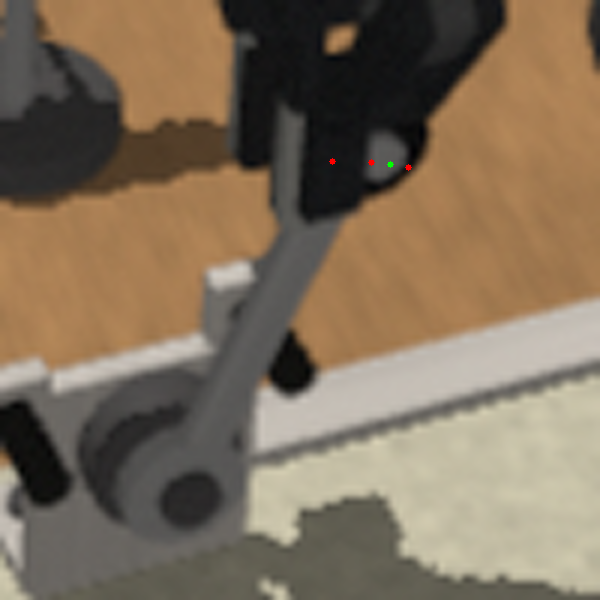

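Request:
{"name": "move_arm", "arguments": {
  "commands": [
    [0,0,0,0.2,0,0,0],
    [0,0,0,0.4,0,-0.1,0],
    [0,0,0,0.5,0,-0.2,0],
    [0,0,0,0.6,0,-0.3,0],
    [0,0,0,0.6,0,-0.3,0],
    [0,0,0,0.6,0,-0.3,0]
  ]
}}

```text
time_s: 25.72
tcp_pos: [0.5955, -0.2214, 0.1587]
tool_rot: [[0.991, 0.134, 0.0], [0.134, -0.991, -0.0], [0.0, 0.0, -1.0]]
force: [-7.8, 2.5, 15.4]
gripper_width: 0.0166
```

```bash
python3 sn.py pics/o19.png
```

```text
25.7167 [ 0.5955 -0.2214  0.1587] [-7.8073  2.4842 15.3879] 0.016617161692042928
```

View pics/o19.png

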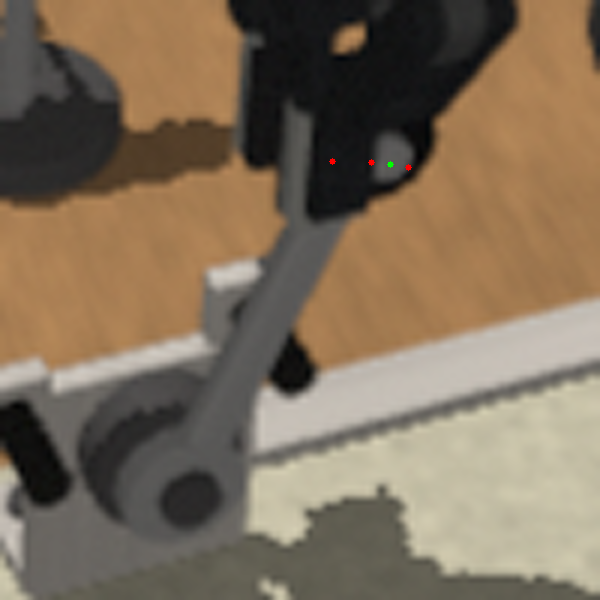

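Request:
{"name": "move_arm", "arguments": {
  "commands": [
    [0,0,0,0.2,0,0,0],
    [0,0,0,0.4,0,0,0],
    [0,0,0,0.4,0,0,0],
    [0,0,0,0.4,0,0,0],
    [0,0,0,0.4,0,0,0],
    [0,0,0,0.4,0,0,0]
  ]
}}

```text
time_s: 26.27
tcp_pos: [0.5963, -0.2213, 0.1583]
tool_rot: [[0.991, 0.133, -0.006], [0.133, -0.991, 0.0], [-0.006, -0.001, -1.0]]
force: [-22.6, 3.6, 22.4]
gripper_width: 0.0163
```

```bash
python3 sn.py pics/o20.png
```

```text
26.2667 [ 0.5963 -0.2213  0.1583] [-22.5775   3.5893  22.3989] 0.01631893959549689
```

View pics/o20.png

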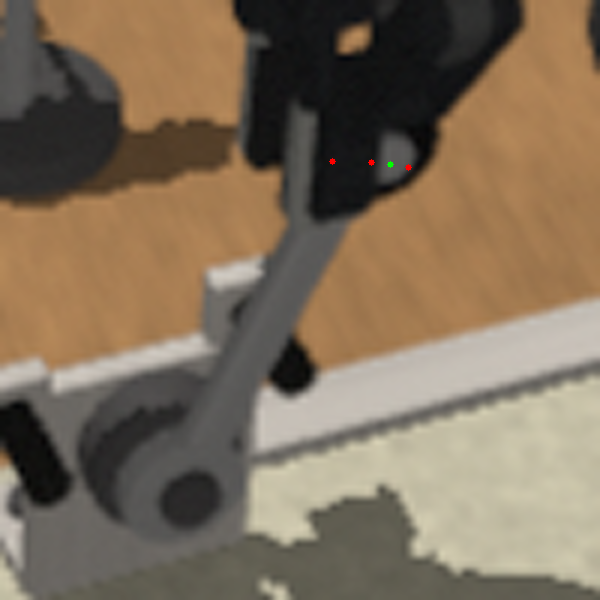

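Request:
{"name": "move_arm", "arguments": {
  "commands": [
    [0,0,0,-0.05,0,-0.1,0],
    [0,0,0,-0.05,0,-0.1,0],
    [0,0,0,-0.05,0,-0.1,0],
    [0,0,0,-0.05,0,-0.1,0],
    [0,0,0,-0.05,0,-0.1,0],
    [0,0,0,-0.05,0,-0.1,0],
    [0,0,0,-0.05,0,-0.1,0],
    [0,0,0,-0.05,0,-0.1,0]
  ]
}}

```text
time_s: 26.98
tcp_pos: [0.596, -0.2213, 0.1585]
tool_rot: [[0.991, 0.133, -0.006], [0.133, -0.991, 0.0], [-0.006, -0.001, -1.0]]
force: [-18.4, 2.5, 16.1]
gripper_width: 0.0167
```

```bash
python3 sn.py pics/o21.png
python3 - <<'E'
from h import *
for n in("side","top"):cv2.imwrite(f"pics/{n}22.png",grab_frame(n)[:,:,::-1])
a=cv2.resize(cv2.imread("pics/side22.png"),(400,300));b=cv2.resize(cv2.imread("pics/top22.png"),(400,300));c=cv2.resize(cv2.imread("pics/o21.png"),(300,300))
cv2.imwrite("pics/all.png",np.vstack([np.hstack([a,b]),np.hstack([c,np.zeros((300,500,3),np.uint8)])]))
for n,x,y in(("side",240,145),("top",180,285)):
    g=cv2.cvtColor(cv2.imread(f"pics/{n}22.png"),cv2.COLOR_BGR2GRAY)[y:y+25,x:x+28];m=cv2.morphologyEx((g<45).astype(np.uint8),cv2.MORPH_OPEN,np.ones((3,3)));k,l,st,cc=cv2.connectedComponentsWithStats(m)
    print(n,[(cc[i]+[x,y]).round(1).tolist() for i in range(1,k)])
E
```

```text
26.9833 [ 0.596  -0.2213  0.1585] [-18.4318   2.4649  16.0547] 0.016742649952036944
side [[252.3, 158.1]]
top [[191.5, 295.4]]
```

View pics/all.png

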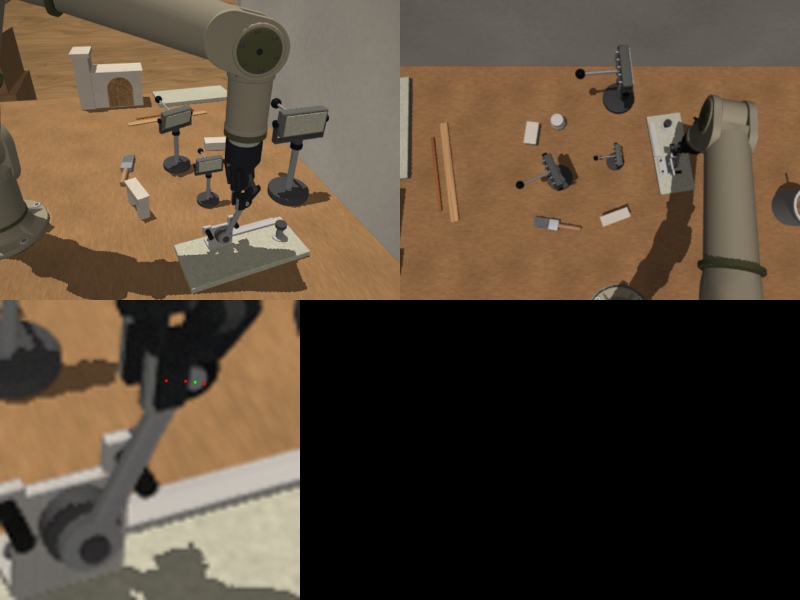

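```bash
python3 -c "
from rig import *
print(job_done())"
```

```text
the job is handed in; nothing more can be done
None
```

The lamp is aimed at the wire post, and the tension arm is held against its forward stop with the gripper still closed on it. I handed the job in at about 27 s of the 51 s allowed.

- **Lamp:** I turned and tilted the middle-sized lamp by its ball handle in two passes, because the first pass left the tilt too low. The last camera fit gave a direction of -1.127 rad against the -1.119 wanted. The tilt was 0.267 rad against 0.286 wanted, and depending on how far I trusted the calibration the fit gave 0.255 to 0.271. That leaves it aimed about 1 to 2 degrees low, close to what I can measure, so I did not correct it further. The ball was at the same pixels just before I handed in as when I finished with the lamp.
- **Tension arm:** Twice the hub slid backwards out of the pads when I pinched its ends. Each time I took the arm back to rest under control. The final grip pinches the end faces of the barrel, with the front edges of the pads pushing on the hub from behind.
- **At the stop:** Commanding 4 mm more moved the gripper only 0.8 mm, while the backward force rose from about 8 N to 23 N. The picture shows the bar against the pin and the hub at the 1.25 rad mark. I then eased off slightly. The last reading was about 18 N backward and 16 N upward on the tool, and it was holding steady.
- **Other things on the bench:** They look unmoved in the final pictures, by eye only; I did not measure them.

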